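# Eject a stuck core plug from its nest

## Task

The roll-core plug sits flush and tight in its holding nest on the bench. Take the hook-shaped pusher, reach under the nest with its foot, feel for the access hole with the upturned pin and push the plug up from below until it stands well proud of the nest; then stand the pusher back upright on the bench, well clear of the nest, and set the plug down upright, without dropping it, in the empty shallow grey tray. Leave the other things on the bench undisturbed.

Things in the scene. Friction and masses are not known exactly. Their poses are not given: they have to be found in the camera images.
- nest: Aluminium nest fixed to the bench: block 134 (own x) x 110 (own y) x 50 mm, 73 to 123 mm above the bench, on four 14 mm square corner legs (centres at x +-60, y +-48). Origin: on the bench under its centre, z up. A 64 mm round recess runs right through its centre and holds the plug. Below, it is open on both y sides: 106 mm wide between legs, 65 mm high.
- nest_under (a point): Centre of the underside (65 mm up) of a fixed steel plate, 8 mm thick, 76 mm square, that carries the plug. Its one 20 mm round access hole, unseen from above, has its centre 12 mm from this point, in a direction anywhere within 1.8 rad either way of the nest's +y: find it by feel. Beside the hole a pin from below stops hard at 65 mm; in it, it meets the plug at 73 mm.
- nest_plunger (a point): One of two opposed spring plungers in the recess wall (nest's x +-31, y 0, 110 mm up). They pinch the plug with about 3 N each: pushing it takes about 3 to 10 N and it stays at the height it was pushed to.
- nest_top (a point): Centre of the recess at the level of the nest's top face, 123 mm above the bench.
- plug: Grey plastic plug, a plain cylinder 62 mm across, 50 mm tall, 0.1 to 0.2 kg, with a flat top without any grip (a paler disc 40 mm across is only a mark). Origin: centre of its underside; z up along its axis. At first it sits in the nest, top flush with the nest's top face.
- pusher: Loose hook-shaped tool standing on the bench, 0.28 to 0.42 kg: flat steel foot 136 x 36 x 10 mm (own x -25 to +111), on it a 16 mm square column with a handle on top, and an upright flat-ended round pin 12 mm across at x = +90 mm. Origin: underside of the foot on the column's axis; z up; own x points from column to pin.
- pusher_grip (a point): Middle of the pusher's black handle block, 162 mm above the foot's underside; the block is 26 (own x) x 20 (own y) x 65 mm (130 to 195 mm up). Grip it across the 20 mm width.
- pusher_tip (a point): Top of the pusher's pin, 48 mm above the foot's underside. With the pin through the access hole, the foot comes up against the plate when the plug has risen 30 mm.
- tray: Shallow grey open tray fixed to the bench, 180 (own x) x 160 (own y) x 40 mm, walls and floor 5 mm. Origin: centre of its underside. Initially empty.
- tape: Bystander: loose cardboard tape ring, 96 mm across, 48 mm tall. Origin: underside centre.
- spray: Bystander: loose white bottle, 60 mm across, 170 mm tall. Origin: underside centre.
- gluejar: Bystander: loose amber jar, 70 mm across, 80 mm tall. Origin: underside centre.
- spareplug: Bystander: a longer grey plug, 62 mm across and 70 mm tall, standing loose on the bench; not the one to move. Origin: underside centre.
- hammer: Bystander: hammer lying on the bench.
- cup: Bystander: white mug, 80 mm across, 90 mm tall.
- driver: Bystander: screwdriver lying on the bench.
There are look-alikes about, which are no part of the job. What is shaped like the plug but purple or yellow is not meant.

How it is judged:
By the outcome, as a careful person would: the job done as asked, in the order asked, and still so for the second after the job is handed in, with the robot touching nothing.
It also fails if it takes over 72 s, if anything falls off the work surface, if the arm or the gripper's body presses on something with over 40 N, if the wrist force passes 120 N, or if a joint passes its speed limit or range.

## Robot

A 7-joint arm with a two-finger parallel gripper is mounted at the origin on the work surface. World frame = base frame: x ahead of the robot, y to its left, z up, the work surface at z = 0. Lengths are in m, angles in rad, forces in N, time in s.
With the tool pointing down it reaches from about 0.4 to 0.85 m from the base axis. Payload 10.4 kg.
Tool frame: the origin (TCP) lies at the very end of the fingers, on their centre line; the grasp point (between the pads) lies r.grasp_offset behind it (r.grasp_offset is the distance from the TCP to the grasp point, in m); z points along the fingers, y is the direction in which the jaws open and shut (so a half turn about z gives the same grasp; the last joint's range is limited). The gripper opens to 87 mm and grips with 3 to 60 N. Pads are 19 mm wide; open, the fingers measure 117 mm over their backs; the gripper's body (75 mm by 190 mm) begins 51 mm behind the grasp point.
Start: joints at [-1.341, 0.332, -0.065, 1.46, 0.022, 1.35, -0.088], TCP at [0.156, 0.605, 0.188] pointing down, gripper open.
Joint ranges: [-2.6, 2.6], [-0.5, 2.12], [-1.47, 1.34], [0.16, 2.42], [-1.27, 4.41], [0.06, 2.06], [-2.6, 2.6]. Speed limits (rad/s): [2.22, 2.22, 2.79, 2.79, 3.14, 3.14, 3.14].

## Interface

Orientations are given as a unit quaternion [x, y, z, w].
In Python, from bench import read_state, cams, job, r gives the robot as it stands. The module is installed in compiled form; this text tells all that it offers.
- The arm moves only by the tool arm_command, never from a script. Its argument "increments" is a list of rows, each an object of numbers: "gripper": the opening in per cent of the stroke, from 0 (shut) to 100 (fully open); "dx", "dy", "dz": the shift along the tool's x, y, z in m; "spin": the turn about the tool's z in degrees. In form: [{"gripper": .., "dx": .., "dy": .., "dz": .., "spin": ..}, ...]. A call has exactly 8 rows; each row shifts and turns the commanded pose from where the row before left it, along the tool's axes as they then stand; what a row does not reach is not made up. A row lasts 1/8 s, in which the tool goes at most 62.5 mm and 10.7 degrees, less where a joint would pass 70% of its speed; a pose out of reach is approached as far as the arm can. A call with a gripper value outside its range is refused whole. The fingers move at their own pace and stop on an object; "grip_force" is the grip in N (left out, the last holds). Time passes only in rows, so rows that do not move let the fingers close, or fill a call up. It gives the time, the measured TCP pose, the force and the opening at its end, in the units of the state.
- read_state(): the state, without advancing time (a new reading comes with each control period).
- cams.camera(name): name is "side" or "top" or "wrist"; returns the picture (384x512x3 uint8, red, green, blue); there is no depth.
- cams.camera_info(name): a dict with "K" (3x3 intrinsics, pixels), "k1" (the pictures are not rectified: a ray, as slopes to the right and down, at radius r is drawn at 1 + k1 r^2 times it, then the intrinsics apply), "rvec" (rotation vector, rad) and "tvec" (3), from world to camera coordinates, as OpenCV has them. Camera axes: x right, y down, z forward; pixel columns grow to the right and rows downward; lengths in m; the calibration is good to about 2 mm. A picture is of the moment at which its call begins: read the wrist's pose just before it. camera_info takes no time and is no camera call; for the wrist camera it gives the pose at the moment of the call.
- job.close_job(): hands the job in, once; it reports no verdict.
The state is a dict: "time": time; "joint_positions": joint angles; "joint_vel": joint speeds; "joint_torque": joint torques, N m; "ee_pos": TCP position; "eef_rot": TCP orientation; "ft_force": force on the tool from outside, world axes, zero at the start; "torque": the same for the moment, N m; "width": finger opening in m.
Only numpy, scipy, OpenCV 4.12 (cv2) and the standard library are available. Lean on these libraries where they do the work, as an engineer would, in place of code of your own. Each camera call takes 0.05 s, during which the arm holds its last target.

## Working session

There is one attempt and no reset: what is moved stays moved. The work goes in short steps, Python scripts to look and compute and a tool call to move; the robot and the scene stay as the last step left them, time stands still between calls to the robot, and variables do not carry over. Pictures are saved under pics/ and viewed, and the job is handed in when it is done.

Besides the shell and the picture viewer there is one more tool, called after "Call:" by a JSON object that holds its "method" and its "body". arm_command: Moves the arm, as the interface text tells. Its arguments: {"type":"object","properties":{"increments":{"type":"array","items":{"type":"object","properties":{"gripper":{"type":"number"},"dx":{"type":"number"},"dy":{"type":"number"},"dz":{"type":"number"},"spin":{"type":"number"}}}},"grip_force":{"type":"number"}},"required":["increments"]}

```bash
mkdir -p pics; ls; python3 - <<'E'
from bench import read_state,cams,job,r
import cv2,numpy as np
s=read_state()
for k,v in s.items(): print(k,np.round(v,4))
print(r.grasp_offset,[a for a in dir(r) if a[0]!='_'])
for n in("side","top","wrist"):
    i=cams.camera_info(n);print(n,i)
    im=cams.camera(n);cv2.imwrite(f"pics/{n}0.png",im[:,:,::-1])
E
```

```text
pics
time 0.0
joint_positions [-1.3406  0.3329 -0.0647  1.4609  0.0216  1.3499 -0.0885]
joint_vel [ 0.0013 -0.0018  0.0009 -0.0004  0.0009  0.0012  0.0001]
joint_torque [-1.10000e-03 -6.23252e+01  2.37000e-02 -3.89908e+01 -6.16000e-02
  3.96000e-02  1.00000e-04]
ee_pos [0.1562 0.6047 0.1873]
eef_rot [ 1.26e-01  9.92e-01 -7.00e-04 -1.00e-04]
ft_force [-0.0528 -0.095   0.7289]
torque [-0.0189 -0.0266  0.0188]
width 0.087
0.0187 ['PlanningError', 'grasp_offset']
side {'K': array([[411.07912059,   0.        , 253.59054228],
       [  0.        , 411.07912059, 195.37502714],
       [  0.        ,   0.        ,   1.        ]]), 'k1': -0.07823788380930315, 'rvec': array([ 0.27676574, -2.80214607,  1.17600589]), 'tvec': array([0.56802141, 0.17804889, 1.16614059])}
top {'K': array([[374.57660041,   0.        , 253.13731143],
       [  0.        , 374.57660041, 195.8673537 ],
       [  0.        ,   0.        ,   1.        ]]), 'k1': -0.01940050096373478, 'rvec': array([ 2.12676299, -2.17122959,  0.19978398]), 'tvec': array([-0.00719302,  0.57530388,  1.08725482])}
wrist {'K': array([[311.59261595,   0.        , 254.53476647],
       [  0.        , 311.59261595, 191.83947003],
       [  0.        ,   0.        ,   1.        ]]), 'k1': -0.009940728792086476, 'rvec': array([-2.31827595, -1.79708769, -0.22529369]), 'tvec': array([-0.62477028, -0.03170492,  0.38955754])}
```

View pics/top0.png

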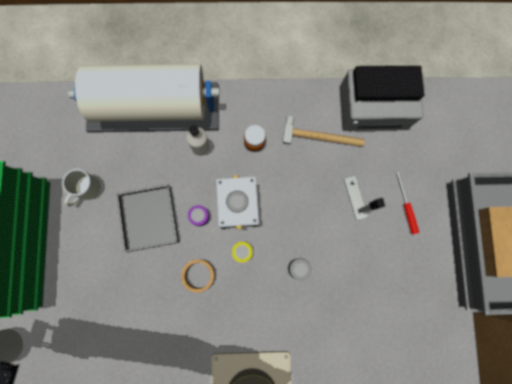

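View pics/side0.png

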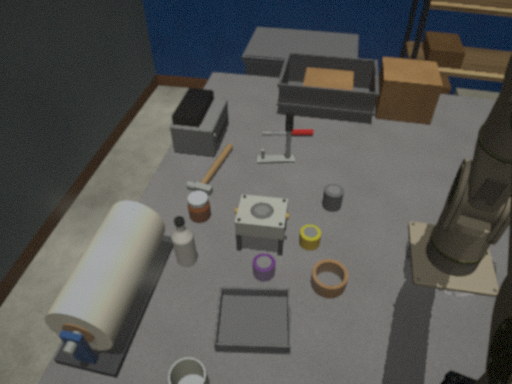

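View pics/wrist0.png

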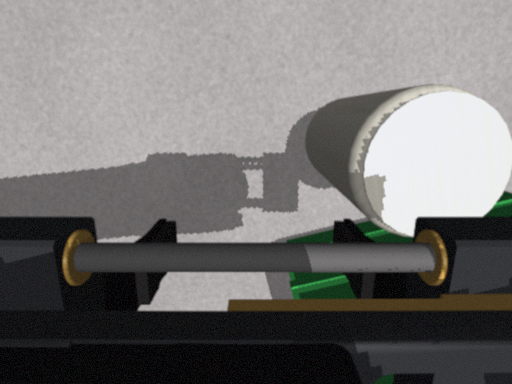

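```bash
cat > h.py <<'E'
import cv2,numpy as np
from bench import read_state,cams,job,r
def ray(n,uv,info=None):
    i=info or cams.camera_info(n);K=i['K'];k=i['k1']
    d=np.array([(uv[0]-K[0,2])/K[0,0],(uv[1]-K[1,2])/K[1,1]])
    p=d.copy()
    for _ in range(20): p=d/(1+k*(p@p))
    R,_=cv2.Rodrigues(np.array(i['rvec'])); c=-R.T@i['tvec']
    return c,R.T@np.array([p[0],p[1],1.])
def onz(n,uv,z,info=None):
    c,d=ray(n,uv,info); return c+d*(z-c[2])/d[2]
def proj(n,X,info=None):
    i=info or cams.camera_info(n)
    return cv2.projectPoints(np.array(X,float).reshape(-1,3),np.array(i['rvec']),np.array(i['tvec']),i['K'],np.array([i['k1'],0,0,0.]))[0][:,0]
def crop(im,x0,y0,x1,y1,f,name):
    cv2.imwrite('pics/'+name,cv2.resize(im[y0:y1,x0:x1],None,fx=f,fy=f,interpolation=cv2.INTER_CUBIC))
E
python3 - <<'E'
from h import *
t=cv2.imread('pics/top0.png');s=cv2.imread('pics/side0.png')
crop(t,180,160,300,250,6,'t_nest.png');crop(t,330,160,430,235,8,'t_push.png')
crop(s,220,90,340,260,3.5,'s_mid.png');crop(t,110,175,190,255,7,'t_tray.png')
E
```

```text
(no output)
```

View pics/t_nest.png

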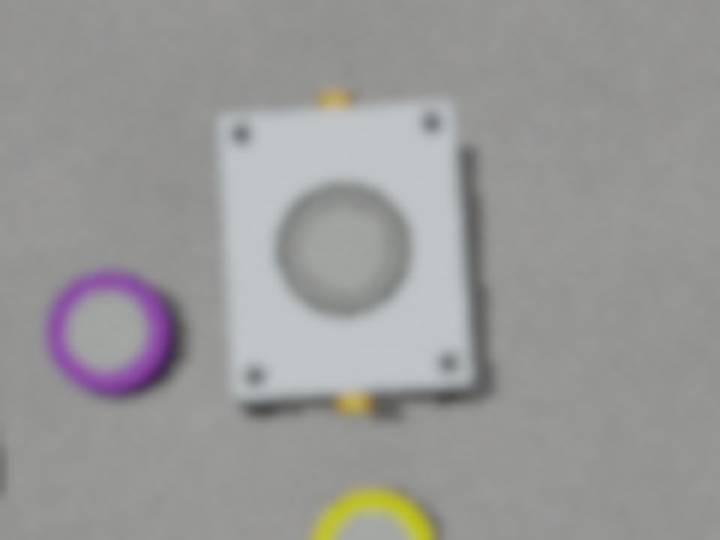

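View pics/t_push.png

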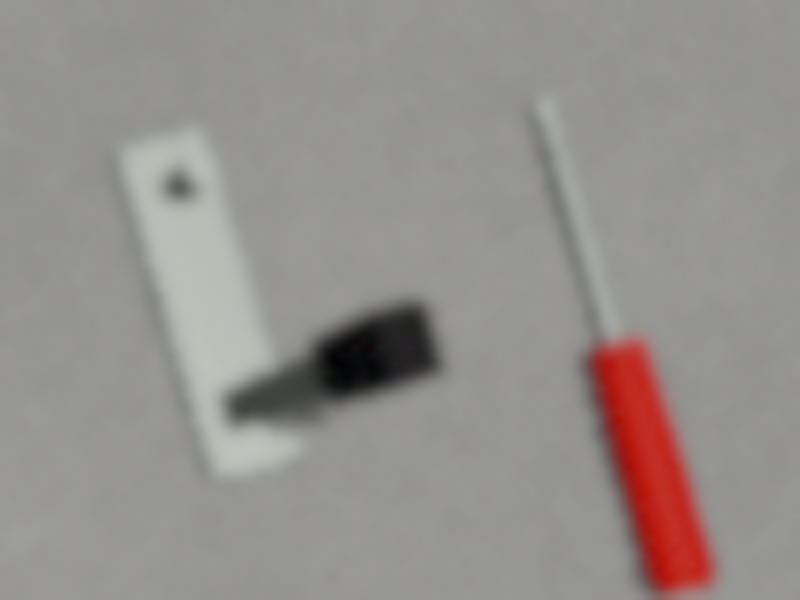

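View pics/s_mid.png

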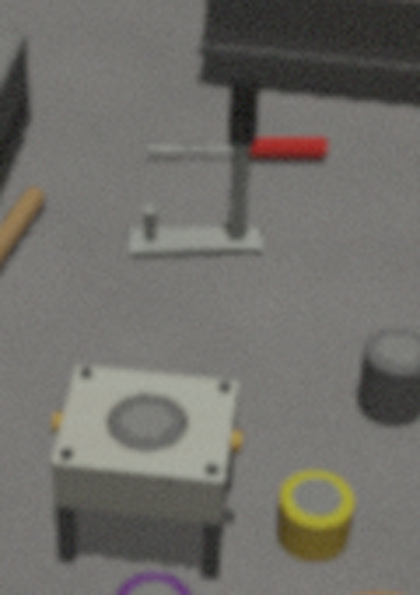

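View pics/t_tray.png

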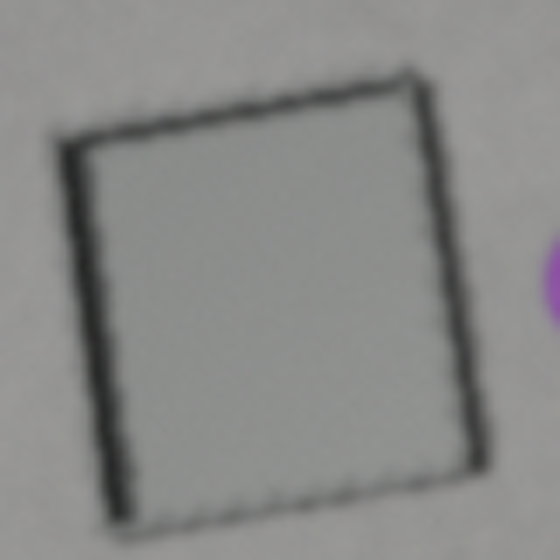

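```bash
python3 - <<'E'
from h import *
def full(p,x0,y0,f): p=np.array(p,float); return (p+.5)/f-.5+[x0,y0]
N=full([(218,113),(455,100),(476,385),(235,400)],180,160,6)
P=np.array([onz('top',u,.123) for u in N]);print('nest corners',P.round(4).tolist(),P.mean(0).round(4))
e=(P[0]-P[3]+P[1]-P[2]);print('nest x yaw',np.degrees(np.arctan2(e[1],e[0])),np.linalg.norm(e)/2)
c=onz('top',full((344,249),180,160,6),.123);print('plug top',c.round(4))
s=full([(147,423)],220,90,3.5)[0];print('plug side',onz('side',s,.123).round(4))
# pusher foot corners at z=.01
F=full([(122,150),(200,128),(302,447),(218,477)],330,160,8)
Q=np.array([onz('top',u,.01) for u in F]);print('foot',Q.round(4).tolist(),np.linalg.norm(Q[0]-Q[3]),np.linalg.norm(Q[1]-Q[0]))
pin=onz('top',full((179,183),330,160,8),.048)
e=Q[0]-Q[3]+Q[1]-Q[2];a=np.arctan2(e[1],e[0]);print('yaw',np.degrees(a),'pin',pin.round(4),'org from pin',(pin-.09*np.array([np.cos(a),np.sin(a),0])).round(4),'from foot',(Q.mean(0)-.043*np.array([np.cos(a),np.sin(a),0])).round(4))
hs=full([(318,345),(418,300),(440,370),(335,405)],330,160,8)
print('handle top right end', [onz('top',u,.195).round(4).tolist() for u in full([(418,300),(440,370)],330,160,8)])
# side
print('side pin',onz('side',full([(151,210)],220,90,3.5)[0],.048).round(4),'side foot',[onz('side',u,.01).round(4).tolist() for u in full([(131,232),(262,230),(262,248),(131,252)],220,90,3.5)])
T=full([(65,140),(415,75),(487,468),(115,530)],110,175,7)
Z=np.array([onz('top',u,.04) for u in T]);print('tray',Z.round(4).tolist(),Z.mean(0).round(4))
s=read_state();R=__import__('scipy.spatial.transform',fromlist=['x']).Rotation.from_quat(s['eef_rot']).as_matrix();print(R.round(3))
E
```

```text
nest corners [[0.6147, 0.0874, 0.123], [0.619, -0.0248, 0.123], [0.4836, -0.0314, 0.123], [0.479, 0.0804, 0.123]] [0.5491 0.0279 0.123 ]
nest x yaw 2.853078496214357 0.13574920949342587
plug top [0.5487 0.0289 0.123 ]
plug side [0.5484 0.0348 0.123 ]
foot [[0.6318, -0.3121, 0.01], [0.6402, -0.3439, 0.01], [0.5122, -0.3757, 0.01], [0.5012, -0.3418, 0.01]] 0.13399073330844904 0.03289109738841158
yaw 13.373722021356073 pin [ 0.6108 -0.3227  0.048 ] org from pin [ 0.5232 -0.3435  0.048 ] from foot [ 0.5295 -0.3533  0.01  ]
handle top right end [[0.5414, -0.3562, 0.195], [0.5179, -0.3617, 0.195]]
side pin [ 0.6132 -0.3276  0.048 ] side foot [[0.6356, -0.3353, 0.01], [0.5028, -0.3638, 0.01], [0.499, -0.3348, 0.01], [0.6293, -0.3035, 0.01]]
tray [[0.5877, 0.3872, 0.04], [0.6135, 0.2366, 0.04], [0.4429, 0.204, 0.04], [0.4201, 0.3606, 0.04]] [0.5161 0.2971 0.04  ]
[[-0.968  0.25  -0.   ]
 [ 0.25   0.968 -0.001]
 [-0.    -0.001 -1.   ]]
```

```bash
cat >> h.py <<'E'
import json
def pose():
    s=read_state();from scipy.spatial.transform import Rotation as R
    M=R.from_quat(s['eef_rot']).as_matrix()
    return np.array(s['ee_pos']),np.degrees(np.arctan2(M[1,1],M[0,1])),s,M
def plan(wps,start=None,grip=None):
    """wps: list of (x,y,z,phi,nrows); straight interpolation, prints rows"""
    if start is None: p,ph,_,_=pose()
    else: p,ph=np.array(start[:3],float),start[3]
    p=p.copy();rows=[]
    for w in wps:
        t=np.array(w[:3],float);n=w[4]
        for k in range(n):
            d=(t-p)/(n-k);dphi=(w[3]-ph)/(n-k)
            a=np.radians(ph);ty=np.array([np.cos(a),np.sin(a)]);tx=np.array([-np.sin(a),np.cos(a)])
            row=dict(dx=round(float(d[:2]@tx),4),dy=round(float(d[:2]@ty),4),dz=round(float(-d[2]),4),spin=round(-dphi,1))
            p=p+np.r_[row['dx']*tx+row['dy']*ty,-row['dz']];ph-=row['spin'];rows.append(row)
            if np.linalg.norm(d)>.0625 or abs(dphi)>10.7: print('TOO FAST',np.linalg.norm(d),dphi)
    for i in range(0,len(rows),8): print(json.dumps(rows[i:i+8]))
    print('end',p.round(4),round(ph,1))
E
python3 - <<'E'
from h import *
plan([(.36,.42,.30,45,6),(.52,.05,.30,-15,8),(.53,-.345,.26,-76.6,10)])
E
```

```text
[{"dx": -0.0406, "dy": -0.0213, "dz": -0.0188, "spin": 5.1}, {"dx": -0.0423, "dy": -0.0176, "dz": -0.0188, "spin": 5.1}, {"dx": -0.0437, "dy": -0.0138, "dz": -0.0187, "spin": 5.1}, {"dx": -0.0448, "dy": -0.0099, "dz": -0.0188, "spin": 5.1}, {"dx": -0.0455, "dy": -0.0059, "dz": -0.0187, "spin": 5.1}, {"dx": -0.0458, "dy": -0.0018, "dz": -0.0188, "spin": 5.0}, {"dx": -0.0468, "dy": -0.0186, "dz": 0.0, "spin": 7.5}, {"dx": -0.0489, "dy": -0.0123, "dz": 0.0, "spin": 7.5}]
[{"dx": -0.05, "dy": -0.0058, "dz": 0.0, "spin": 7.5}, {"dx": -0.0504, "dy": 0.0008, "dz": 0.0, "spin": 7.5}, {"dx": -0.0499, "dy": 0.0073, "dz": 0.0, "spin": 7.5}, {"dx": -0.0485, "dy": 0.0138, "dz": 0.0, "spin": 7.5}, {"dx": -0.0462, "dy": 0.02, "dz": 0.0, "spin": 7.5}, {"dx": -0.0432, "dy": 0.0258, "dz": 0.0, "spin": 7.5}, {"dx": -0.0379, "dy": 0.0112, "dz": 0.004, "spin": 6.2}, {"dx": -0.0365, "dy": 0.0152, "dz": 0.004, "spin": 6.2}]
[{"dx": -0.0346, "dy": 0.0191, "dz": 0.004, "spin": 6.2}, {"dx": -0.0324, "dy": 0.0227, "dz": 0.004, "spin": 6.1}, {"dx": -0.0298, "dy": 0.026, "dz": 0.004, "spin": 6.2}, {"dx": -0.0268, "dy": 0.029, "dz": 0.004, "spin": 6.1}, {"dx": -0.0235, "dy": 0.0317, "dz": 0.004, "spin": 6.2}, {"dx": -0.02, "dy": 0.0341, "dz": 0.004, "spin": 6.1}, {"dx": -0.0162, "dy": 0.036, "dz": 0.004, "spin": 6.2}, {"dx": -0.0122, "dy": 0.0376, "dz": 0.004, "spin": 6.1}]
end [ 0.53  -0.345  0.26 ] -76.6
```

Call:
{"method": "arm_command", "body": {"increments": [{"dx":-0.041,"dy":-0.021,"dz":-0.019,"spin":5},{"dx":-0.042,"dy":-0.018,"dz":-0.019,"spin":5},{"dx":-0.044,"dy":-0.014,"dz":-0.019,"spin":5},{"dx":-0.045,"dy":-0.01,"dz":-0.019,"spin":5},{"dx":-0.0455,"dy":-0.006,"dz":-0.019,"spin":5},{"dx":-0.046,"dy":-0.002,"dz":-0.019,"spin":5},{"dx":-0.047,"dy":-0.0186,"dz":0.0,"spin":7.5},{"dx":-0.049,"dy":-0.012,"dz":0.0,"spin":7.5}], "grip_force": 55}}

```text
validation failed for argument at $.in...
```

Call:
{"method": "arm_command", "body": {"increments": [{"dx":-0.05,"dy":-0.006,"spin":7.5},{"dx":-0.05,"dy":0.001,"spin":7.5},{"dx":-0.05,"dy":0.007,"spin":7.5},{"dx":-0.0485,"dy":0.014,"spin":7.5},{"dx":-0.046,"dy":0.02,"spin":7.5},{"dx":-0.043,"dy":0.026,"spin":7.5},{"dx":-0.038,"dy":0.011,"dz":0.004,"spin":6},{"dx":-0.0365,"dy":0.015,"dz":0.004,"spin":6}]}}

```text
validation failed for argument at $.in...
```

```bash
python3 - <<'E'
from h import *
p,ph,s,M=pose();print(p.round(4),ph,s['time'],np.round(s['joint_positions'],2))
plan([(.53,-.345,.26,-76.6,8)])
E
```

```text
[0.1563 0.6048 0.1874] 75.51491846974614 0.15 [-1.34  0.33 -0.06  1.46  0.02  1.35 -0.09]
TOO FAST 0.12790938195887935 -19.014364808718266
TOO FAST 0.1279077640781984 -19.016416924249448
TOO FAST 0.1279071781262682 -19.019153078291023
TOO FAST 0.12791315206912818 -19.022983693949225
TOO FAST 0.12791769401434125 -19.028729617436532
TOO FAST 0.12793301761919804 -19.038306156582042
TOO FAST 0.12793718616738933 -19.057459234873065
TOO FAST 0.1279116576983409 -19.014918469746128
[{"dx": -0.0749, "dy": -0.1033, "dz": -0.0091, "spin": 19.0}, {"dx": -0.1045, "dy": -0.0732, "dz": -0.0091, "spin": 19.0}, {"dx": -0.1226, "dy": -0.0352, "dz": -0.0091, "spin": 19.0}, {"dx": -0.1274, "dy": 0.0066, "dz": -0.0091, "spin": 19.0}, {"dx": -0.1183, "dy": 0.0477, "dz": -0.009, "spin": 19.0}, {"dx": -0.0964, "dy": 0.0836, "dz": -0.0091, "spin": 19.0}, {"dx": -0.0639, "dy": 0.1105, "dz": -0.009, "spin": 19.1}, {"dx": -0.0242, "dy": 0.1253, "dz": -0.0091, "spin": 19.0}]
end [ 0.53  -0.345  0.26 ] -76.6
```

Call:
{"method": "arm_command", "body": {"increments": [{"gripper":100,"dx":-0.041,"dy":-0.021,"dz":-0.019,"spin":5},{"gripper":100,"dx":-0.042,"dy":-0.018,"dz":-0.019,"spin":5},{"gripper":100,"dx":-0.044,"dy":-0.014,"dz":-0.019,"spin":5},{"gripper":100,"dx":-0.045,"dy":-0.01,"dz":-0.019,"spin":5},{"gripper":100,"dx":-0.0455,"dy":-0.006,"dz":-0.019,"spin":5},{"gripper":100,"dx":-0.046,"dy":-0.002,"dz":-0.019,"spin":5},{"gripper":100,"dx":-0.047,"dy":-0.0186,"dz":0.0,"spin":7.5},{"gripper":100,"dx":-0.049,"dy":-0.012,"dz":0.0,"spin":7.5}], "grip_force": 55}}

```text
time: 1.15
ee_pos: [0.403, 0.3265, 0.302]
eef_rot: [0.498, 0.867, 0.0, -0.0]
ft_force: [0.3, -0.2, 0.4]
width: 0.0871
```

Call:
{"method": "arm_command", "body": {"increments": [{"gripper":100,"dx":-0.05,"dy":-0.006,"dz":0,"spin":7.5},{"gripper":100,"dx":-0.05,"dy":0.001,"dz":0,"spin":7.5},{"gripper":100,"dx":-0.05,"dy":0.007,"dz":0,"spin":7.5},{"gripper":100,"dx":-0.0485,"dy":0.014,"dz":0,"spin":7.5},{"gripper":100,"dx":-0.046,"dy":0.02,"dz":0,"spin":7.5},{"gripper":100,"dx":-0.043,"dy":0.026,"dz":0,"spin":7.5},{"gripper":100,"dx":-0.038,"dy":0.011,"dz":0.004,"spin":6},{"gripper":100,"dx":-0.0365,"dy":0.015,"dz":0.004,"spin":6}]}}

```text
time: 2.15
ee_pos: [0.5271, -0.0282, 0.2937]
eef_rot: [0.851, 0.525, -0.0, -0.0]
ft_force: [0.6, -0.2, -0.5]
width: 0.0869
```

```bash
python3 - <<'E'
from h import *
p,ph,s,M=pose();print(p.round(4),ph,s['time'],np.round(s['joint_positions'],2))
plan([(.53,-.345,.26,-76.6,7)])
E
```

```text
[ 0.5271 -0.0282  0.2937] -26.700874762049377 2.15 [-0.61  0.07  0.61  1.57 -0.04  1.52 -0.46]
[{"dx": -0.0403, "dy": 0.0207, "dz": 0.0048, "spin": 7.1}, {"dx": -0.0374, "dy": 0.0255, "dz": 0.0048, "spin": 7.1}, {"dx": -0.0339, "dy": 0.0299, "dz": 0.0048, "spin": 7.1}, {"dx": -0.03, "dy": 0.0339, "dz": 0.0048, "spin": 7.1}, {"dx": -0.0255, "dy": 0.0374, "dz": 0.0048, "spin": 7.2}, {"dx": -0.0207, "dy": 0.0403, "dz": 0.0048, "spin": 7.1}, {"dx": -0.0155, "dy": 0.0425, "dz": 0.0049, "spin": 7.2}]
end [ 0.53  -0.345  0.26 ] -76.6
```

Call:
{"method": "arm_command", "body": {"increments": [{"gripper":100,"dx":-0.04,"dy":0.021,"dz":0.005,"spin":7},{"gripper":100,"dx":-0.037,"dy":0.0255,"dz":0.005,"spin":7},{"gripper":100,"dx":-0.034,"dy":0.03,"dz":0.005,"spin":7},{"gripper":100,"dx":-0.03,"dy":0.034,"dz":0.005,"spin":7},{"gripper":100,"dx":-0.0255,"dy":0.037,"dz":0.005,"spin":7},{"gripper":100,"dx":-0.021,"dy":0.04,"dz":0.005,"spin":7},{"gripper":100,"dx":-0.0155,"dy":0.0425,"dz":0.005,"spin":7},{"gripper":100,"dx":0,"dy":0,"dz":0,"spin":0}]}}

```text
time: 3.15
ee_pos: [0.5312, -0.3465, 0.2578]
eef_rot: [0.992, 0.123, -0.002, 0.001]
ft_force: [0.6, 0.0, -0.2]
width: 0.0869
```

```bash
python3 - <<'E'
from h import *
p,ph,s,M=pose();print(p.round(4),ph,s['time'],np.round(s['joint_positions'],2),M.round(3))
i=cams.camera_info('wrist');im=cams.camera('wrist')[:,:,::-1];cv2.imwrite('pics/w1.png',im);cv2.imwrite('pics/t1.png',cams.camera('top')[:,:,::-1])
for X in [(.528,-.347,.195),(.528,-.347,.162),(.611,-.325,.048)]: print(X,proj('wrist',X,i))
np.save('w1.npy',dict(i=i),allow_pickle=True)
E
```

```text
[ 0.5312 -0.3465  0.2578] -75.8871380601223 3.15 [-0.13  0.43  0.89  1.36 -0.33  1.51 -0.58] [[ 0.97   0.244 -0.003]
 [ 0.244 -0.97  -0.001]
 [-0.003  0.001 -1.   ]]
(0.528, -0.347, 0.195) [[253.95612192 197.52922686]]
(0.528, -0.347, 0.162) [[253.97088134 188.35067511]]
(0.611, -0.325, 0.048) [[253.13965446  99.94888692]]
```

View pics/w1.png

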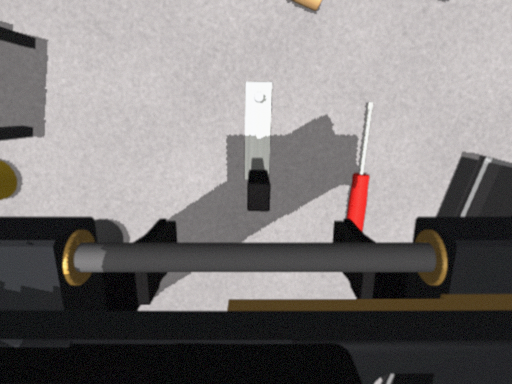

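```bash
python3 - <<'E'
from h import *
i=np.load('w1.npy',allow_pickle=True).item()['i']
im=cv2.imread('pics/w1.png');crop(im,220,70,300,220,4,'w1c.png')
h=onz('wrist',(259,197),.195,i);pin=onz('wrist',(260,98),.048,i);print(h,pin,np.degrees(np.arctan2(*(pin-h)[[1,0]])),np.linalg.norm((pin-h)[:2]))
E
```

```text
[ 0.52952368 -0.35111002  0.195     ] [ 0.61537143 -0.33275133  0.048     ] 12.07098484280183 0.08778882632995463
```

View pics/w1c.png

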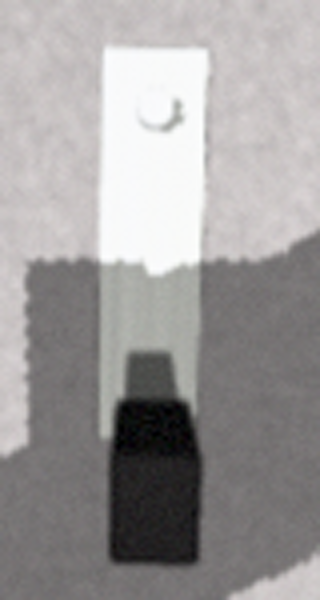

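```bash
python3 - <<'E'
from h import *
plan([(.5295,-.3505,.143,-77,4)])
E
```

```text
[{"dx": -0.0013, "dy": 0.0016, "dz": 0.0289, "spin": 0.4}, {"dx": -0.0014, "dy": 0.0017, "dz": 0.0289, "spin": 0.4}, {"dx": -0.0013, "dy": 0.0017, "dz": 0.0289, "spin": 0.4}, {"dx": -0.0013, "dy": 0.0017, "dz": 0.0288, "spin": 0.3}]
end [ 0.5295 -0.3505  0.143 ] -77.0
```

Call:
{"method": "arm_command", "body": {"increments": [{"gripper":100,"dx":-0.0013,"dy":0.0017,"dz":0.029,"spin":0.4},{"gripper":100,"dx":-0.0013,"dy":0.0017,"dz":0.029,"spin":0.4},{"gripper":100,"dx":-0.0013,"dy":0.0017,"dz":0.029,"spin":0.4},{"gripper":100,"dx":-0.0013,"dy":0.0017,"dz":0.0288,"spin":0.3},{"gripper":100,"dx":0,"dy":0,"dz":0,"spin":0},{"gripper":0,"dx":0,"dy":0,"dz":0,"spin":0},{"gripper":0,"dx":0,"dy":0,"dz":0,"spin":0},{"gripper":0,"dx":0,"dy":0,"dz":0,"spin":0}]}}

```text
time: 4.25
ee_pos: [0.5303, -0.3507, 0.1441]
eef_rot: [0.994, 0.114, 0.001, 0.0]
ft_force: [0.4, 0.7, -0.3]
width: 0.0645
```

```bash
python3 - <<'E'
from h import *
p,ph,s,M=pose();print(p.round(4),ph,s['time'],s['ft_force'],s['width'])
E
```

```text
[ 0.5303 -0.3507  0.1441] -76.9625613343406 4.25 [ 0.44585634  0.68713686 -0.25809425] 0.06448837944287131
```

Call:
{"method": "arm_command", "body": {"increments": [{"gripper":0,"dx":0,"dy":0,"dz":0,"spin":0},{"gripper":0,"dx":0,"dy":0,"dz":0,"spin":0},{"gripper":0,"dx":0,"dy":0,"dz":0,"spin":0},{"gripper":0,"dx":0,"dy":0,"dz":0,"spin":0},{"gripper":0,"dx":0,"dy":0,"dz":0,"spin":0},{"gripper":0,"dx":0,"dy":0,"dz":0,"spin":0},{"gripper":0,"dx":0,"dy":0,"dz":0,"spin":0},{"gripper":0,"dx":0,"dy":0,"dz":0,"spin":0}]}}

```text
time: 5.25
ee_pos: [0.5298, -0.3506, 0.1432]
eef_rot: [0.994, 0.113, -0.0, -0.0]
ft_force: [-0.8, -0.4, 0.4]
width: 0.0195
```

```bash
python3 - <<'E'
from h import *
p,ph,s,M=pose();print(p.round(4),ph,s['time'],s['ft_force'],s['torque'],s['width'])
E
```

```text
[ 0.5298 -0.3506  0.1432] -76.98250316982912 5.25 [-0.78750873 -0.38806381  0.37468948] [0.02866    0.25849409 0.03218628] 0.019524873630225186
```

```bash
python3 - <<'E'
from h import *
def full(p,x0,y0,f): p=np.array(p,float); return (p+.5)/f-.5+[x0,y0]
N=full([(78,367),(239,382),(225,482),(53,462)],220,90,3.5)
P=np.array([onz('side',u,.123) for u in N]);print(P.round(4).tolist(),P.mean(0))
for n in('top','side'):
    im=cv2.imread(f'pics/{n}0.png');hsv=cv2.cvtColor(im,cv2.COLOR_BGR2HSV)
    m=(hsv[...,2]>165).astype(np.uint8) if n=='top' else (hsv[...,2]>150).astype(np.uint8)
    nn,l,st,ce=cv2.connectedComponentsWithStats(m)
    for k in range(1,nn):
        if 300<st[k,4]<4000:
            c,_=cv2.findContours((l==k).astype(np.uint8),cv2.RETR_EXTERNAL,cv2.CHAIN_APPROX_NONE);q=cv2.minAreaRect(c[0]);print(n,st[k],ce[k],q[0],onz(n,q[0],.123).round(4))
E
```

```text
[[0.6161, -0.0169, 0.123], [0.4834, -0.0245, 0.123], [0.4785, 0.0844, 0.123], [0.6119, 0.0893, 0.123]] [0.54746007 0.03305887 0.123     ]
top [ 463    4   49   57 1253] [493.896249    25.21548284] (487.0, 31.999996185302734) [ 1.0672 -0.7591  0.123 ]
top [ 430   31   64   46 1479] [464.22920892  57.31710615] (461.5, 53.5) [ 0.9943 -0.6682  0.123 ]
top [284 116  81  28 475] [315.32631579 134.02947368] (322.75, 139.75) [ 0.724  -0.2231  0.123 ]
top [245 125  20  19 308] [254.46753247 133.80844156] (254.5, 134.0) [ 0.7442 -0.0251  0.123 ]
top [ 216  175   42   54 1468] [236.42915531 200.91212534] (236.5311279296875, 201.49807739257812) [0.5475 0.03   0.123 ]
top [345 176  23  44 403] [355.25062035 196.34491315] (355.831787109375, 197.44493103027344) [ 0.5526 -0.3086  0.123 ]
top [ 490  207   22   70 1244] [502.43890675 238.68488746] (500.5, 241.5) [ 0.4186 -0.7149  0.123 ]
top [231 241  21  22 354] [241.3079096  251.77683616] (241.0, 251.5) [0.4082 0.0199 0.123 ]
top [260 353  31  19 409] [277.36430318 359.95110024] (275.0, 362.0) [ 0.1168 -0.0648  0.123 ]
side [235 195  54  32 932] [261.54291845 210.35944206] (261.6891784667969, 210.23455810546875) [0.5484 0.0338 0.123 ]
```

```bash
python3 - <<'E'
from h import *
plan([(.53,-.345,.165,-72,1),(.557,-.165,.165,-2,7),(.557,-.165,.153,2.8,2)])
E
```

```text
[{"dx": 0.0015, "dy": -0.0054, "dz": -0.0218, "spin": -5.0}, {"dx": 0.0116, "dy": -0.0233, "dz": -0.0, "spin": -10.0}, {"dx": 0.0155, "dy": -0.0209, "dz": -0.0, "spin": -10.0}, {"dx": 0.0189, "dy": -0.0179, "dz": -0.0, "spin": -10.0}, {"dx": 0.0217, "dy": -0.0143, "dz": -0.0, "spin": -10.0}, {"dx": 0.0238, "dy": -0.0104, "dz": -0.0, "spin": -10.0}, {"dx": 0.0253, "dy": -0.006, "dz": -0.0, "spin": -10.0}, {"dx": 0.026, "dy": -0.0016, "dz": -0.0, "spin": -10.0}]
[{"dx": -0.0, "dy": 0.0, "dz": 0.006, "spin": -2.4}, {"dx": -0.0, "dy": 0.0, "dz": 0.006, "spin": -2.4}]
end [ 0.557 -0.165  0.153] 2.8
```

Call:
{"method": "arm_command", "body": {"increments": [{"gripper":0,"dx":0.0015,"dy":-0.0054,"dz":-0.022,"spin":-5},{"gripper":0,"dx":0.0116,"dy":-0.0233,"dz":0,"spin":-10},{"gripper":0,"dx":0.0155,"dy":-0.021,"dz":0,"spin":-10},{"gripper":0,"dx":0.019,"dy":-0.018,"dz":0,"spin":-10},{"gripper":0,"dx":0.022,"dy":-0.0143,"dz":0,"spin":-10},{"gripper":0,"dx":0.024,"dy":-0.0104,"dz":0,"spin":-10},{"gripper":0,"dx":0.025,"dy":-0.006,"dz":0,"spin":-10},{"gripper":0,"dx":0.026,"dy":-0.0016,"dz":0,"spin":-10}]}}

```text
time: 6.25
ee_pos: [0.5568, -0.1638, 0.1647]
eef_rot: [0.717, 0.697, -0.0, -0.0]
ft_force: [-0.1, 0.2, -3.6]
width: 0.0196
```

Call:
{"method": "arm_command", "body": {"increments": [{"gripper":0,"dx":0,"dy":0,"dz":0.006,"spin":-2.4},{"gripper":0,"dx":0,"dy":0,"dz":0.006,"spin":-2.4},{"gripper":0,"dx":0,"dy":0,"dz":0,"spin":0},{"gripper":0,"dx":0,"dy":0,"dz":0,"spin":0},{"gripper":0,"dx":0,"dy":0,"dz":0,"spin":0},{"gripper":0,"dx":0,"dy":0,"dz":0,"spin":0},{"gripper":0,"dx":0,"dy":0,"dz":0,"spin":0},{"gripper":0,"dx":0,"dy":0,"dz":0,"spin":0}]}}

```text
time: 7.25
ee_pos: [0.5572, -0.1646, 0.1533]
eef_rot: [0.69, 0.724, 0.0, -0.0]
ft_force: [-0.1, -0.1, -3.9]
width: 0.0197
```

```bash
python3 - <<'E'
from h import *
p,ph,s,M=pose();print(p.round(4),ph,s['time'],np.round(s['ft_force'],2),np.round(s['torque'],3),s['width'],np.round(s['joint_positions'],2))
i=cams.camera_info('wrist');im=cams.camera('wrist')[:,:,::-1];cv2.imwrite('pics/w2.png',im);cv2.imwrite('pics/s2.png',cams.camera('side')[:,:,::-1])
np.save('w2.npy',dict(i=i),allow_pickle=True)
s=cv2.imread('pics/s2.png');crop(s,210,100,360,260,4,'s2c.png')
E
```

```text
[ 0.5572 -0.1646  0.1533] 2.8143794435527494 7.25 [-0.1  -0.05 -3.95] [-0.14  -0.018  0.008] 0.01969400695191972 [-0.27  0.28  0.58  1.66 -0.16  1.25  0.39]
```

View pics/w2.png

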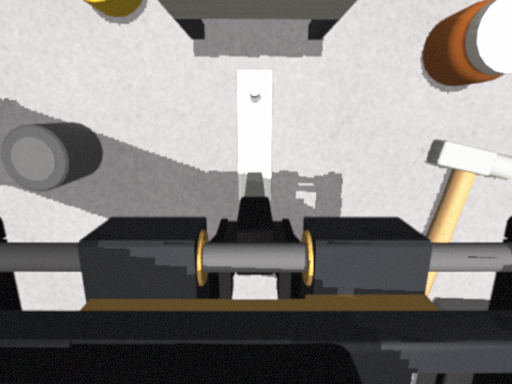

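View pics/s2c.png

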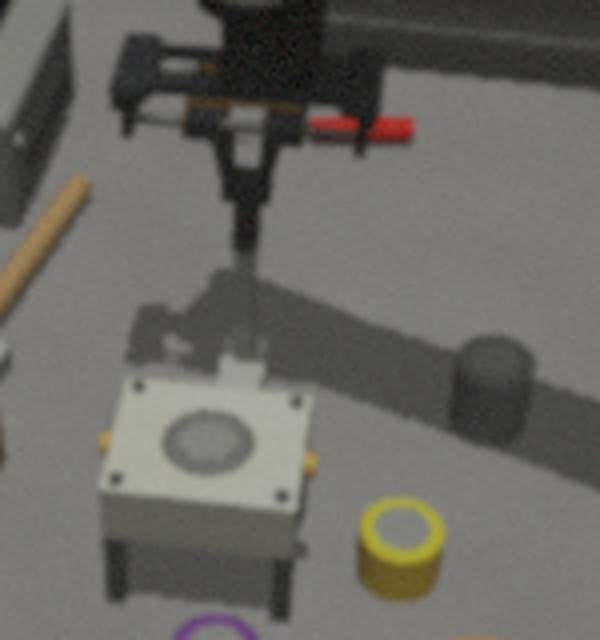

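```bash
python3 - <<'E'
from h import *
im=cv2.imread('pics/w2.png');crop(im,150,0,360,130,3.8,'w2c.png')
E
```

```text
(no output)
```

View pics/w2c.png

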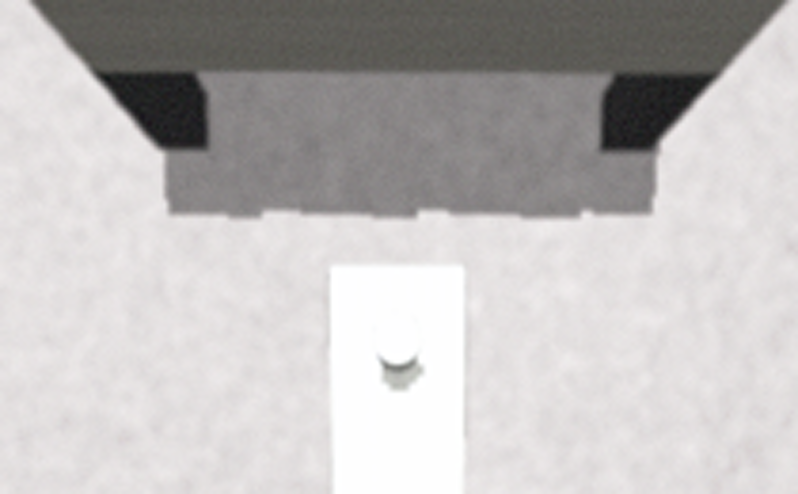

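```bash
python3 - <<'E'
from h import *
i=np.load('w2.npy',allow_pickle=True).item()['i']
f=lambda u,v,z:onz('wrist',((u+.5)/3.8-.5+150,(v+.5)/3.8-.5),z,i)
A=f(97,73,.073),f(720,74,.073);B=f(163,150,0),f(657,150,0);C=f(331,265,.02),f(464,265,.02);pin=f(399,345,.058)
for n,(a,b) in dict(block=A,legs=B,foot=C).items():
    d=a-b if a[0]>b[0] else b-a;print(n,a.round(4),b.round(4),'len',np.linalg.norm(d).round(4),'ang',np.degrees(np.arctan2(d[1],d[0])).round(2),'mid',((a+b)/2).round(4))
print(pin)
for n in('block','legs'):
    a,b=dict(block=A,legs=B)[n];m=(a+b)/2;print(n,'centre',(m+.055*np.array([-np.sin(np.radians(2.8)),np.cos(np.radians(2.8)),0])).round(4))
p=np.array([.5572,-.1646]);e=np.array([-np.sin(np.radians(2.8)),np.cos(np.radians(2.8))]);print('expected pin',p+.09*e,'foot front',p+.111*e)
E
```

```text
block [ 0.4875 -0.0274  0.073 ] [ 0.6195 -0.021   0.073 ] len 0.1322 ang 2.77 mid [ 0.5535 -0.0242  0.073 ]
legs [ 0.4874 -0.0272  0.    ] [ 0.6215 -0.0205  0.    ] len 0.1343 ang 2.86 mid [ 0.5545 -0.0239  0.    ]
foot [ 0.5353 -0.0568  0.02  ] [ 0.5701 -0.0551  0.02  ] len 0.0348 ang 2.85 mid [ 0.5527 -0.056   0.02  ]
[ 0.55415664 -0.07832943  0.058     ]
block centre [0.5508 0.0308 0.073 ]
legs centre [0.5518 0.031  0.    ]
expected pin [ 0.55280352 -0.07470745] foot front [ 0.55177768 -0.05373252]
```

Call:
{"method": "arm_command", "body": {"increments": [{"gripper":0,"dx":0.03,"dy":0.0028,"dz":0,"spin":0},{"gripper":0,"dx":0.03,"dy":0,"dz":0,"spin":0},{"gripper":0,"dx":0.03,"dy":0,"dz":0,"spin":0},{"gripper":0,"dx":0.0305,"dy":0,"dz":0,"spin":0},{"gripper":0,"dx":0,"dy":0,"dz":0,"spin":0},{"gripper":0,"dx":0,"dy":0,"dz":-0.005,"spin":0},{"gripper":0,"dx":0,"dy":0,"dz":-0.004,"spin":0},{"gripper":0,"dx":0,"dy":0,"dz":0,"spin":0}]}}

```text
time: 8.35
ee_pos: [0.5535, -0.044, 0.1614]
eef_rot: [0.69, 0.724, -0.0, -0.001]
ft_force: [0.3, 3.7, -14.4]
width: 0.0196
```

```bash
cat > st.py <<'E'
from h import *
p,ph,s,M=pose();print(p.round(4),round(ph,2),s['time'],np.round(s['ft_force'],2),np.round(s['torque'],3),round(s['width'],4))
n=np.array([.5513,.031]);a=np.radians(2.8);d=p[:2]-n
print('pin est nest xy mm',np.round(1e3*np.array([d@[np.cos(a),np.sin(a)]-.000, d@[-np.sin(a),np.cos(a)]+.0880]),1),'tip z',round(1e3*(p[2]-.0952),1))
E
python3 st.py
```

```text
[ 0.5535 -0.044   0.1614] 2.8 8.35 [  0.26   3.73 -14.43] [ 0.344 -0.421 -0.074] 0.0196
pin est nest xy mm [-1.5 13. ] tip z 66.2
```

Call:
{"method": "arm_command", "body": {"increments": [{"gripper":0,"dx":0,"dy":0,"dz":0.009,"spin":0},{"gripper":0,"dx":-0.0016,"dy":0.0063,"dz":0,"spin":0},{"gripper":0,"dx":0,"dy":0,"dz":0,"spin":0},{"gripper":0,"dx":0,"dy":0,"dz":-0.005,"spin":0},{"gripper":0,"dx":0,"dy":0,"dz":-0.004,"spin":0},{"gripper":0,"dx":0,"dy":0,"dz":0,"spin":0},{"gripper":0,"dx":0,"dy":0,"dz":0,"spin":0},{"gripper":0,"dx":0,"dy":0,"dz":0,"spin":0}]}}

```text
time: 9.35
ee_pos: [0.5603, -0.0452, 0.162]
eef_rot: [0.689, 0.724, -0.0, -0.0]
ft_force: [0.6, 3.0, -10.0]
width: 0.0196
```

```bash
sed -i 's/-.000,/+.0008,/;s/.0880/.0872/' st.py; python3 st.py
```

```text
[ 0.5603 -0.0452  0.162 ] 2.82 9.35 [  0.62   2.97 -10.04] [ 0.118 -0.264 -0.081] 0.0196
pin est nest xy mm [ 6.1 10.6] tip z 66.8
```

Call:
{"method": "arm_command", "body": {"increments": [{"gripper":0,"dx":0,"dy":0,"dz":0.009,"spin":0},{"gripper":0,"dx":-0.0039,"dy":0.004,"dz":0,"spin":0},{"gripper":0,"dx":0,"dy":0,"dz":0,"spin":0},{"gripper":0,"dx":0,"dy":0,"dz":-0.005,"spin":0},{"gripper":0,"dx":0,"dy":0,"dz":-0.004,"spin":0},{"gripper":0,"dx":0,"dy":0,"dz":0,"spin":0},{"gripper":0,"dx":0,"dy":0,"dz":0,"spin":0},{"gripper":0,"dx":0,"dy":0,"dz":0,"spin":0}]}}

```text
time: 10.35
ee_pos: [0.5645, -0.0491, 0.1621]
eef_rot: [0.689, 0.724, -0.0, -0.0]
ft_force: [0.1, -0.2, -3.6]
width: 0.0196
```

```bash
python3 st.py
```

```text
[ 0.5645 -0.0491  0.1621] 2.82 10.35 [ 0.12 -0.23 -3.63] [-0.165  0.025 -0.012] 0.0196
pin est nest xy mm [10.1  6.6] tip z 66.9
```

Call:
{"method": "arm_command", "body": {"increments": [{"gripper":0,"dx":0,"dy":0,"dz":-0.003,"spin":0},{"gripper":0,"dx":0,"dy":0,"dz":-0.003,"spin":0},{"gripper":0,"dx":0,"dy":0,"dz":-0.003,"spin":0},{"gripper":0,"dx":0,"dy":0,"dz":-0.003,"spin":0},{"gripper":0,"dx":0,"dy":0,"dz":0,"spin":0},{"gripper":0,"dx":0,"dy":0,"dz":0,"spin":0},{"gripper":0,"dx":0,"dy":0,"dz":0,"spin":0},{"gripper":0,"dx":0,"dy":0,"dz":0,"spin":0}], "grip_force": 60}}

```text
time: 11.35
ee_pos: [0.5647, -0.0491, 0.1743]
eef_rot: [0.69, 0.724, 0.0, 0.0]
ft_force: [1.3, 0.3, -7.3]
width: 0.0195
```

```bash
python3 st.py; python3 - <<'E'
from h import *
s=cams.camera('side')[:,:,::-1];crop(s,210,100,360,260,4,'s3c.png')
E
```

```text
[ 0.5647 -0.0491  0.1743] 2.81 11.35 [ 1.33  0.26 -7.28] [-0.074 -0.6   -0.165] 0.0195
pin est nest xy mm [10.3  6.6] tip z 79.1
```

View pics/s3c.png

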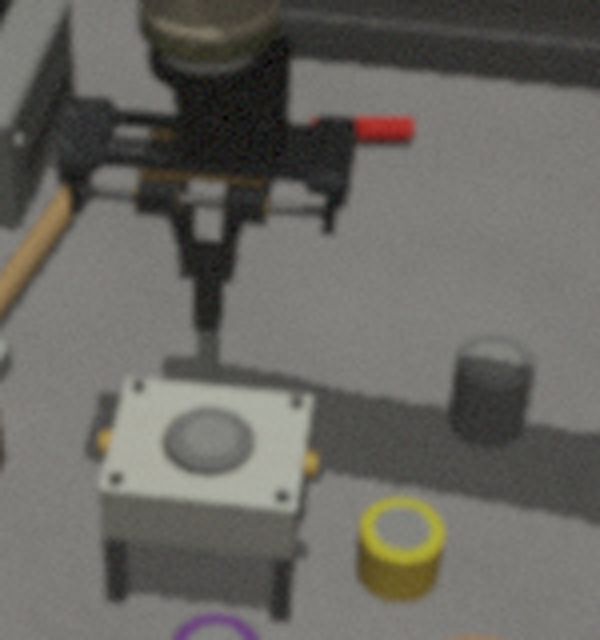

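Call:
{"method": "arm_command", "body": {"increments": [{"gripper":0,"dx":0,"dy":0,"dz":-0.004,"spin":0},{"gripper":0,"dx":0,"dy":0,"dz":-0.004,"spin":0},{"gripper":0,"dx":0,"dy":0,"dz":-0.004,"spin":0},{"gripper":0,"dx":0,"dy":0,"dz":-0.004,"spin":0},{"gripper":0,"dx":0,"dy":0,"dz":-0.004,"spin":0},{"gripper":0,"dx":0,"dy":0,"dz":-0.002,"spin":0},{"gripper":0,"dx":0,"dy":0,"dz":0,"spin":0},{"gripper":0,"dx":0,"dy":0,"dz":0,"spin":0}]}}

```text
time: 12.4
ee_pos: [0.5648, -0.0491, 0.1964]
eef_rot: [0.69, 0.724, 0.0, 0.0]
ft_force: [2.6, 3.4, -9.7]
width: 0.0194
```

```bash
python3 st.py; python3 - <<'E'
from h import *
s=cams.camera('side')[:,:,::-1];crop(s,210,100,360,260,4,'s4c.png')
E
```

```text
[ 0.5648 -0.0491  0.1964] 2.81 12.4 [ 2.57  3.43 -9.68] [ 0.455 -1.048 -0.237] 0.0194
pin est nest xy mm [10.3  6.5] tip z 101.2
```

View pics/s4c.png

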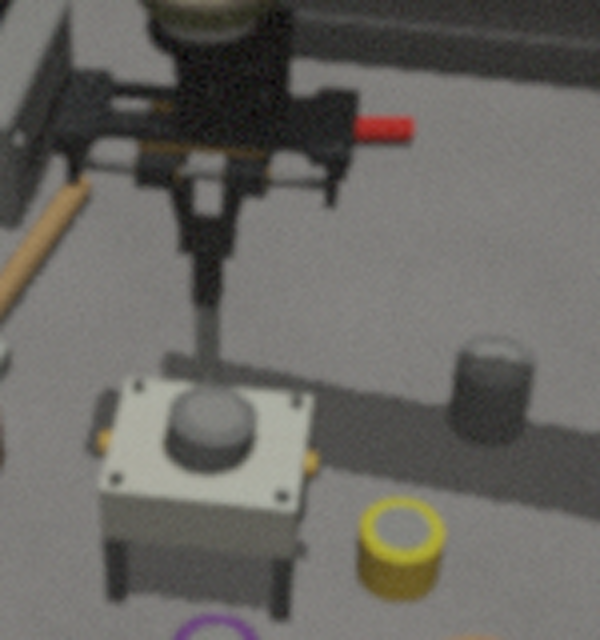

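```bash
python3 - <<'E'
from h import *
i=cams.camera_info('side')
for z in(.123,.133,.143,.148,.153): print(z,((proj('side',(.548,.032,z),i)[0]-[210,100])*4).round(1))
im=cv2.imread('pics/s4c.png');cv2.imwrite('pics/s4z.png',cv2.resize(im[360:500,90:330],None,fx=3,fy=3,interpolation=cv2.INTER_CUBIC))
E
```

```text
0.123 [207.8 439.2]
0.133 [207.8 429.2]
0.143 [207.9 419.1]
0.148 [207.9 414. ]
0.153 [207.9 408.8]
```

View pics/s4z.png

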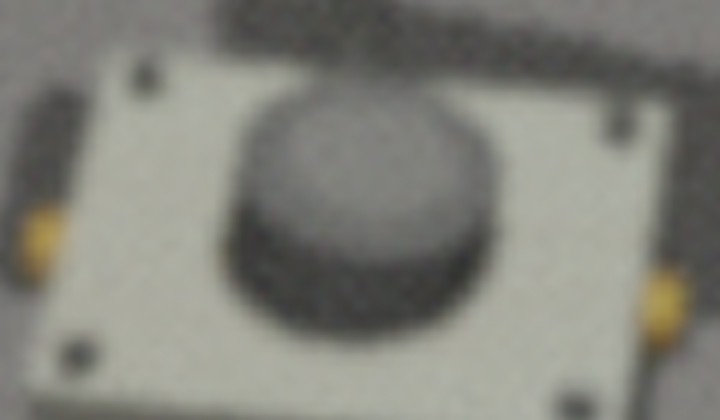

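Call:
{"method": "arm_command", "body": {"increments": [{"gripper":0,"dx":0,"dy":0,"dz":-0.003,"spin":0},{"gripper":0,"dx":0,"dy":0,"dz":-0.002,"spin":0},{"gripper":0,"dx":0,"dy":0,"dz":0,"spin":0},{"gripper":0,"dx":0,"dy":0,"dz":0,"spin":0},{"gripper":0,"dx":0,"dy":0,"dz":0,"spin":0},{"gripper":0,"dx":0,"dy":0,"dz":0,"spin":0},{"gripper":0,"dx":0,"dy":0,"dz":0,"spin":0},{"gripper":0,"dx":0,"dy":0,"dz":0,"spin":0}]}}

```text
time: 13.45
ee_pos: [0.5635, -0.0482, 0.1989]
eef_rot: [0.689, 0.725, -0.001, -0.001]
ft_force: [5.0, 5.1, -26.4]
width: 0.0197
```

```bash
python3 st.py; python3 - <<'E'
from h import *
s=cams.camera('side')[:,:,::-1];crop(s,232,190,292,225,12,'s5c.png')
E
```

```text
[ 0.5635 -0.0482  0.1989] 2.86 13.45 [  4.96   5.06 -26.41] [ 0.861 -1.724 -0.234] 0.0197
pin est nest xy mm [9.1 7.5] tip z 103.7
```

View pics/s5c.png

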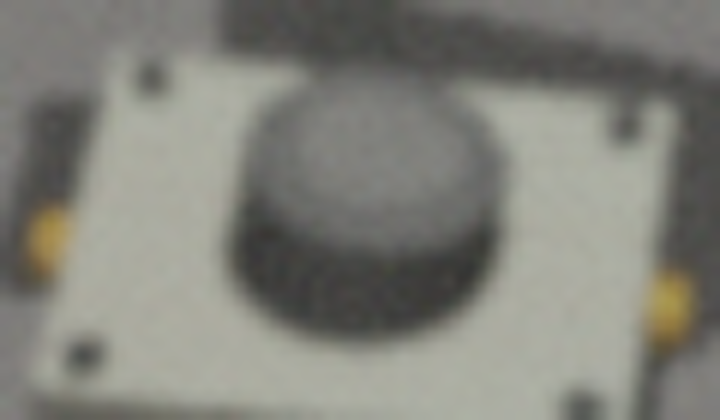

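Call:
{"method": "arm_command", "body": {"increments": [{"gripper":0,"dx":0,"dy":0,"dz":0.006,"spin":0},{"gripper":0,"dx":0,"dy":0,"dz":0.008,"spin":0},{"gripper":0,"dx":0,"dy":0,"dz":0.01,"spin":0},{"gripper":0,"dx":0,"dy":0,"dz":0.01,"spin":0},{"gripper":0,"dx":0,"dy":0,"dz":0.01,"spin":0},{"gripper":0,"dx":0,"dy":0,"dz":0.005,"spin":0},{"gripper":0,"dx":0,"dy":0,"dz":0,"spin":0},{"gripper":0,"dx":0,"dy":0,"dz":0,"spin":0}]}}

```text
time: 14.5
ee_pos: [0.5649, -0.0492, 0.1526]
eef_rot: [0.69, 0.724, 0.0, 0.0]
ft_force: [-0.1, 0.6, -3.1]
width: 0.0198
```

```bash
python3 st.py
```

```text
[ 0.5649 -0.0492  0.1526] 2.81 14.5 [-0.13  0.6  -3.15] [-0.204  0.067 -0.025] 0.0198
pin est nest xy mm [10.4  6.5] tip z 57.4
```

Call:
{"method": "arm_command", "body": {"increments": [{"gripper":0,"dx":0,"dy":0,"dz":-0.001,"spin":0},{"gripper":0,"dx":-0.03,"dy":0,"dz":0,"spin":0},{"gripper":0,"dx":-0.04,"dy":0,"dz":0,"spin":0},{"gripper":0,"dx":-0.04,"dy":0,"dz":0,"spin":0},{"gripper":0,"dx":-0.05,"dy":0,"dz":0,"spin":0},{"gripper":0,"dx":-0.05,"dy":0,"dz":0,"spin":0},{"gripper":0,"dx":-0.02,"dy":0,"dz":0,"spin":0},{"gripper":0,"dx":0,"dy":0,"dz":0,"spin":0}]}}

```text
time: 15.5
ee_pos: [0.5755, -0.2806, 0.1532]
eef_rot: [0.69, 0.723, -0.0, 0.0]
ft_force: [-0.1, 0.3, -3.0]
width: 0.0196
```

```bash
python3 st.py; python3 - <<'E'
from h import *
s=cams.camera('side')[:,:,::-1];crop(s,220,60,360,220,4,'s6c.png')
E
```

```text
[ 0.5755 -0.2806  0.1532] 2.66 15.5 [-0.14  0.26 -2.97] [-0.082  0.048  0.009] 0.0196
pin est nest xy mm [   9.7 -225.2] tip z 58.0
```

View pics/s6c.png

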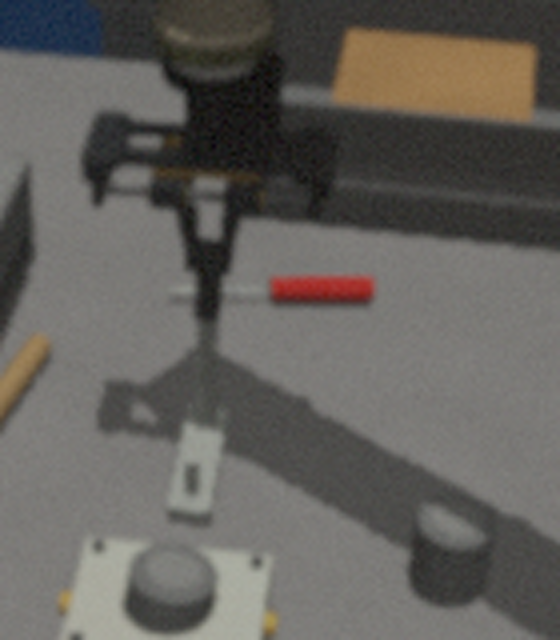

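Call:
{"method": "arm_command", "body": {"increments": [{"gripper":0,"dx":0,"dy":0,"dz":0.003,"spin":0},{"gripper":0,"dx":0,"dy":0,"dz":0.003,"spin":0},{"gripper":0,"dx":0,"dy":0,"dz":0.002,"spin":0},{"gripper":0,"dx":0,"dy":0,"dz":0.001,"spin":0},{"gripper":0,"dx":0,"dy":0,"dz":0,"spin":0},{"gripper":0,"dx":0,"dy":0,"dz":0,"spin":0},{"gripper":0,"dx":0,"dy":0,"dz":0,"spin":0},{"gripper":0,"dx":0,"dy":0,"dz":0,"spin":0}]}}

```text
time: 16.55
ee_pos: [0.5759, -0.2788, 0.1442]
eef_rot: [0.69, 0.724, 0.0, -0.0]
ft_force: [0.2, 0.0, -3.9]
width: 0.0196
```

```bash
python3 st.py
```

```text
[ 0.5759 -0.2788  0.1442] 2.82 16.55 [ 0.16  0.05 -3.88] [-0.214  0.021  0.047] 0.0196
pin est nest xy mm [  10.3 -223.5] tip z 49.0
```

Call:
{"method": "arm_command", "body": {"increments": [{"gripper":0,"dx":0,"dy":0,"dz":0.001,"spin":0},{"gripper":0,"dx":0,"dy":0,"dz":0.0005,"spin":0},{"gripper":0,"dx":0,"dy":0,"dz":0,"spin":0},{"gripper":0,"dx":0,"dy":0,"dz":0,"spin":0},{"gripper":0,"dx":0,"dy":0,"dz":0,"spin":0},{"gripper":0,"dx":0,"dy":0,"dz":0,"spin":0},{"gripper":0,"dx":0,"dy":0,"dz":0,"spin":0},{"gripper":0,"dx":0,"dy":0,"dz":0,"spin":0}]}}

```text
time: 17.55
ee_pos: [0.5763, -0.2797, 0.1435]
eef_rot: [0.69, 0.724, 0.0, 0.001]
ft_force: [-0.1, -5.3, 6.2]
width: 0.0195
```

```bash
python3 st.py
```

```text
[ 0.5763 -0.2797  0.1435] 2.79 17.55 [-0.1  -5.32  6.15] [-0.936  0.206 -0.   ] 0.0195
pin est nest xy mm [  10.5 -224.3] tip z 48.3
```

Call:
{"method": "arm_command", "body": {"increments": [{"gripper":0,"dx":0,"dy":0,"dz":-0.0007,"spin":0},{"gripper":0,"dx":0,"dy":0,"dz":0,"spin":0},{"gripper":100,"dx":0,"dy":0,"dz":0,"spin":0},{"gripper":100,"dx":0,"dy":0,"dz":0,"spin":0},{"gripper":100,"dx":0,"dy":0,"dz":0,"spin":0},{"gripper":100,"dx":0,"dy":0,"dz":0,"spin":0},{"gripper":100,"dx":0,"dy":0,"dz":0,"spin":0},{"gripper":100,"dx":0,"dy":0,"dz":0,"spin":0}]}}

```text
time: 18.55
ee_pos: [0.5759, -0.2788, 0.1434]
eef_rot: [0.69, 0.724, 0.0, -0.0]
ft_force: [0.3, -0.8, 0.9]
width: 0.0719
```

Call:
{"method": "arm_command", "body": {"increments": [{"gripper":100,"dx":0,"dy":0,"dz":-0.02,"spin":0},{"gripper":100,"dx":0,"dy":0,"dz":-0.04,"spin":0},{"gripper":100,"dx":0,"dy":0,"dz":-0.04,"spin":0},{"gripper":100,"dx":0,"dy":0,"dz":-0.03,"spin":0},{"gripper":100,"dx":0.04,"dy":-0.005,"dz":0,"spin":0},{"gripper":100,"dx":0.05,"dy":-0.005,"dz":0,"spin":0},{"gripper":100,"dx":0.05,"dy":-0.005,"dz":0,"spin":0},{"gripper":100,"dx":0.04,"dy":0,"dz":0,"spin":0}]}}

```text
time: 19.55
ee_pos: [0.5519, -0.098, 0.2752]
eef_rot: [0.689, 0.724, 0.001, 0.0]
ft_force: [1.8, -0.3, -0.2]
width: 0.0869
```

```bash
python3 st.py; python3 - <<'E'
from h import *
s=cams.camera('side')[:,:,::-1];crop(s,220,60,360,220,4,'s7c.png')
i=cams.camera_info('wrist');im=cams.camera('wrist')[:,:,::-1];cv2.imwrite('pics/w7.png',im)
np.save('w7.npy',dict(i=i),allow_pickle=True)
cv2.imwrite('pics/t7.png',cams.camera('top')[:,:,::-1])
E
python3 st.py
```

```text
[ 0.5519 -0.098   0.2752] 2.85 19.55 [ 1.78 -0.26 -0.16] [-0.098 -0.021  0.057] 0.0869
pin est nest xy mm [ -4.9 -41.7] tip z 180.0
[ 0.5525 -0.0975  0.2749] 3.04 19.7 [-0.57  0.19  0.33] [-0.155  0.081  0.028] 0.0869
pin est nest xy mm [ -4.3 -41.2] tip z 179.7
```

View pics/s7c.png

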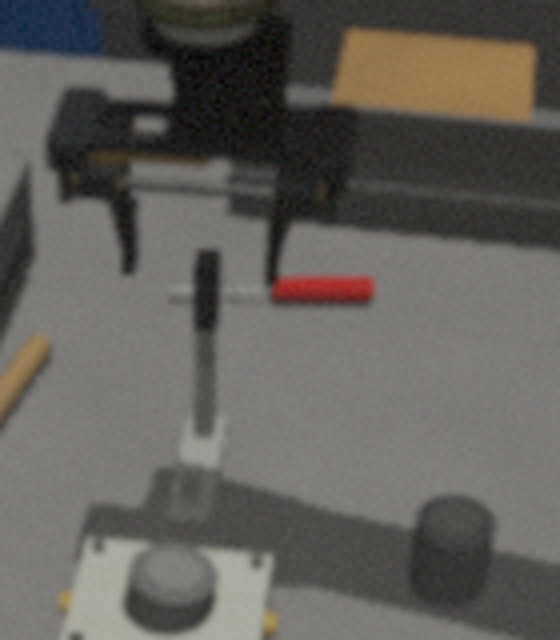

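View pics/w7.png

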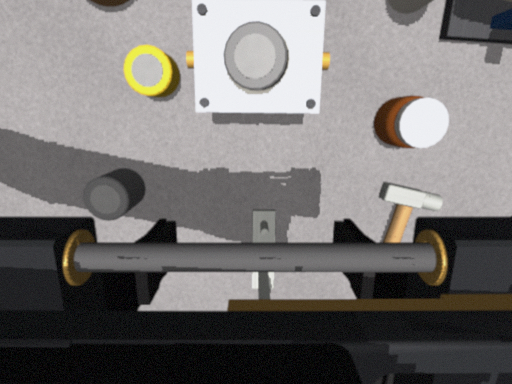

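```bash
python3 - <<'E'
from h import *
i=np.load('w7.npy',allow_pickle=True).item()['i']
im=cv2.imread('pics/w7.png');crop(im,180,0,340,120,5,'w7c.png')
hsv=cv2.cvtColor(im,cv2.COLOR_BGR2HSV);m=((hsv[...,2]<190)).astype(np.uint8);sub=m.copy();sub[:]=0;sub[10:105,205:310]=m[10:105,205:310]
c,_=cv2.findContours(sub,cv2.RETR_EXTERNAL,cv2.CHAIN_APPROX_NONE);c=max(c,key=cv2.contourArea);print(cv2.contourArea(c),cv2.boundingRect(c),cv2.minEnclosingCircle(c))
g=np.array([proj('wrist',(.5513,.031,z),i)[0] for z in(.123,.151)]);print(g)
E
```

```text
3559.0 (224, 21, 65, 73) ((257.0, 57.13571548461914), 36.270172119140625)
[[258.64164587  57.82201398]
 [259.077939    52.81996702]]
```

View pics/w7c.png

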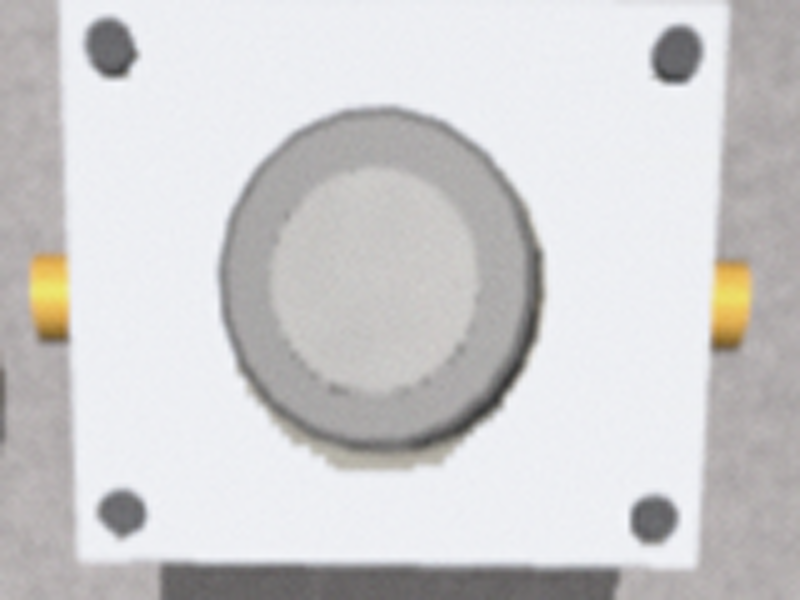

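```bash
python3 - <<'E'
from h import *
i=np.load('w7.npy',allow_pickle=True).item()['i']
f=lambda u,v,z:onz('wrist',((u+.5)/5-.5+180,(v+.5)/5-.5),z,i)
c=f(379,279,.151);print('plug top',c.round(4),f(222,279,.151)-f(536,279,.151))
C=np.array([f(62,0,.123),f(728,8,.123),f(697,567,.123),f(78,562,.123)]);print(C.round(4).tolist(),((C[2]+C[3])/2+np.array([-.0027,.055,0])).round(4))
plan([(c[0],c[1],.25,2.8,3),(c[0],c[1],.129,2.8,4)])
E
```

```text
plug top [0.5479 0.0285 0.151 ] [-0.0600927  -0.00341533  0.        ]
[[0.4814, 0.0817, 0.123], [0.6149, 0.0879, 0.123], [0.6202, -0.0211, 0.123], [0.4858, -0.0276, 0.123]] [0.5503 0.0306 0.123 ]
[{"dx": 0.042, "dy": 0.0007, "dz": 0.0083, "spin": 0.1}, {"dx": 0.0421, "dy": 0.0006, "dz": 0.0083, "spin": 0.1}, {"dx": 0.042, "dy": 0.0006, "dz": 0.0083, "spin": 0.0}, {"dx": 0.0, "dy": 0.0, "dz": 0.0303, "spin": 0.0}, {"dx": 0.0, "dy": 0.0, "dz": 0.0302, "spin": 0.0}, {"dx": 0.0, "dy": 0.0, "dz": 0.0303, "spin": 0.0}, {"dx": 0.0, "dy": 0.0, "dz": 0.0302, "spin": 0.0}]
end [0.5479 0.0285 0.129 ] 2.8
```

Call:
{"method": "arm_command", "body": {"increments": [{"gripper":100,"dx":0.042,"dy":0.0007,"dz":0.008,"spin":0.1},{"gripper":100,"dx":0.042,"dy":0.0007,"dz":0.008,"spin":0.1},{"gripper":100,"dx":0.042,"dy":0.0007,"dz":0.009,"spin":0},{"gripper":100,"dx":0,"dy":0,"dz":0.03,"spin":0},{"gripper":100,"dx":0,"dy":0,"dz":0.03,"spin":0},{"gripper":100,"dx":0,"dy":0,"dz":0.02,"spin":0},{"gripper":100,"dx":0,"dy":0,"dz":0,"spin":0},{"gripper":100,"dx":0,"dy":0,"dz":0,"spin":0}], "grip_force": 40}}

```text
time: 20.7
ee_pos: [0.5491, 0.0253, 0.1699]
eef_rot: [0.691, 0.723, 0.001, 0.001]
ft_force: [-0.0, -0.5, 0.1]
width: 0.0866
```

```bash
python3 st.py; python3 - <<'E'
from h import *
s=cams.camera('side')[:,:,::-1];crop(s,200,130,320,260,4.5,'s8c.png')
plan([(.548,.029,.1265,2.8,2)])
E
```

```text
[0.5491 0.0253 0.1699] 2.54 20.7 [-0.03 -0.49  0.09] [-0.082  0.025  0.046] 0.0866
pin est nest xy mm [-1.7 81.6] tip z 74.7
[{"dx": 0.0017, "dy": -0.0005, "dz": 0.0217, "spin": -0.1}, {"dx": 0.0018, "dy": -0.0004, "dz": 0.0217, "spin": -0.1}]
end [0.548  0.029  0.1265] 2.8
```

View pics/s8c.png

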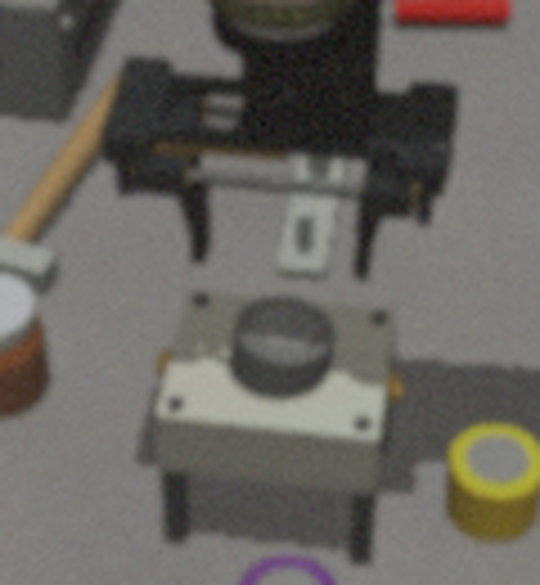

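Call:
{"method": "arm_command", "body": {"increments": [{"gripper":100,"dx":0.0017,"dy":-0.0005,"dz":0.018,"spin":0},{"gripper":100,"dx":0.0018,"dy":-0.0004,"dz":0.018,"spin":-0.1},{"gripper":100,"dx":0,"dy":0,"dz":0.0075,"spin":0},{"gripper":100,"dx":0,"dy":0,"dz":0,"spin":0},{"gripper":60,"dx":0,"dy":0,"dz":0,"spin":0},{"gripper":60,"dx":0,"dy":0,"dz":0,"spin":0},{"gripper":60,"dx":0,"dy":0,"dz":0,"spin":0},{"gripper":60,"dx":0,"dy":0,"dz":0,"spin":0}]}}

```text
time: 21.75
ee_pos: [0.5472, 0.0296, 0.1251]
eef_rot: [0.69, 0.724, 0.0, 0.0]
ft_force: [1.1, 0.9, -1.1]
width: 0.0563
```

Call:
{"method": "arm_command", "body": {"increments": [{"gripper":50,"dx":0,"dy":0,"dz":0,"spin":0},{"gripper":50,"dx":0,"dy":0,"dz":0,"spin":0},{"gripper":50,"dx":0,"dy":0,"dz":0,"spin":0},{"gripper":50,"dx":0,"dy":0,"dz":0,"spin":0},{"gripper":50,"dx":0,"dy":0,"dz":0,"spin":0},{"gripper":50,"dx":0,"dy":0,"dz":0,"spin":0},{"gripper":50,"dx":0,"dy":0,"dz":0,"spin":0},{"gripper":50,"dx":0,"dy":0,"dz":0,"spin":0}]}}

```text
time: 22.75
ee_pos: [0.5472, 0.0296, 0.1249]
eef_rot: [0.69, 0.724, 0.0, -0.0]
ft_force: [0.8, -0.0, -0.5]
width: 0.0439
```

```bash
python3 st.py
```

```text
[0.5472 0.0296 0.1249] 2.72 22.75 [ 0.77 -0.04 -0.46] [-0.057  0.008  0.055] 0.0439
pin est nest xy mm [-3.4 86. ] tip z 29.7
```

```bash
python3 - <<'E'
from h import *
s=cams.camera('side')[:,:,::-1];crop(s,200,130,320,260,4.5,'s9c.png')
cv2.imwrite('pics/w9.png',cams.camera('wrist')[:,:,::-1])
E
```

```text
(no output)
```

View pics/s9c.png

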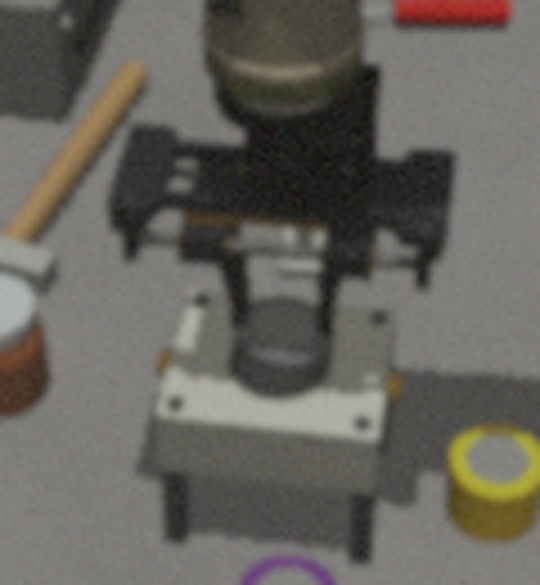

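View pics/w9.png

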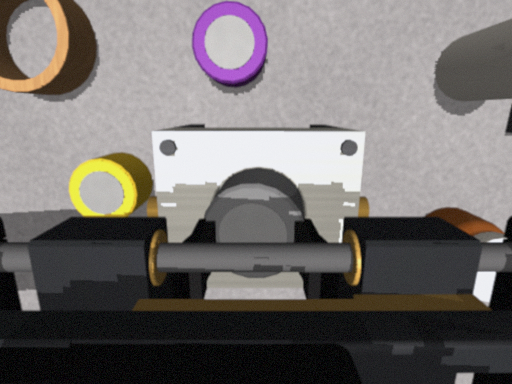

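```bash
python3 - <<'E'
from h import *
i=cams.camera_info('side')
P=lambda X:((proj('side',X,i)-[200,130])*4.5).round(0).tolist()
print('tips',P([(.5472+.03,.0296,.125),(.5472-.03,.0296,.125)]),'s8 tips',P([(.5491+.05,.0253,.17),(.5491-.05,.0253,.17)]))
print('plug top c, rims',P([(.549,.031,.151),(.549+.031,.031,.151),(.549-.031,.031,.151),(.549,.062,.151),(.549,0,.151)]))
im=cv2.imread('pics/w9.png');crop(im,140,120,380,300,3.3,'w9c.png')
s=cv2.imread('pics/s9c.png');cv2.imwrite('pics/s9d.png',cv2.resize(s[230:420,150:420],None,fx=2.8,fy=2.8,interpolation=cv2.INTER_CUBIC))
w=cams.camera_info('wrist');print(proj('wrist',[(.5472,.0296,.125),(.5472+.022,.0296,.125),(.5472-.022,.0296,.125),(.549,.062,.15),(.549,.031,.15),(.549,0,.15)],w).round(0))
E
```

```text
tips [[233.0, 348.0], [329.0, 361.0]] s8 tips [[198.0, 286.0], [361.0, 308.0]]
plug top c, rims [[278.0, 326.0], [228.0, 319.0], [328.0, 333.0], [268.0, 362.0], [287.0, 291.0]]
[[253. 217.]
 [286. 218.]
 [220. 215.]
 [259. 177.]
 [256. 229.]
 [253. 276.]]
```

View pics/w9c.png

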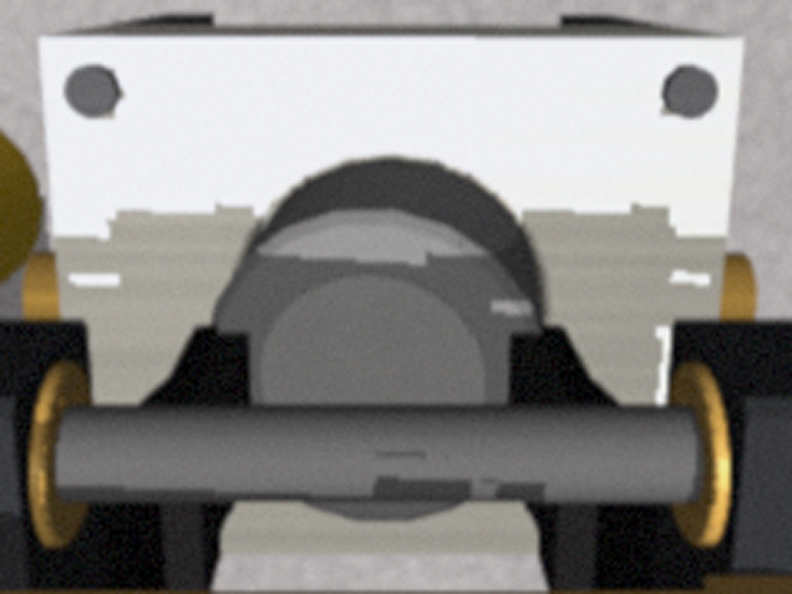

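View pics/s9d.png

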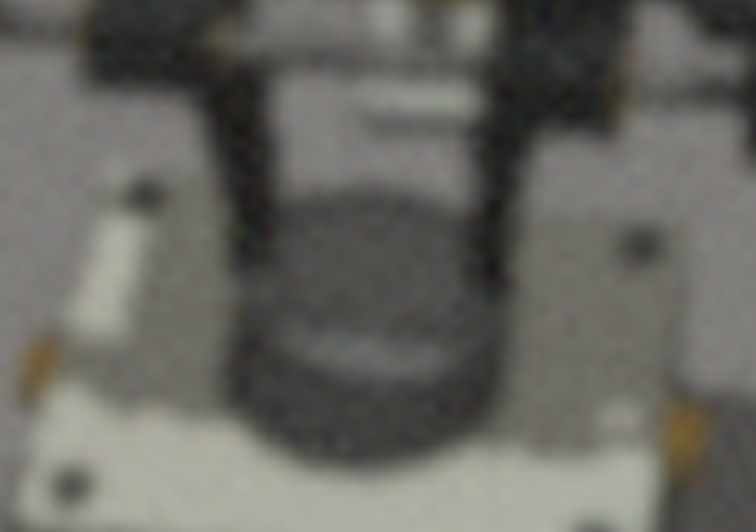

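```bash
python3 - <<'E'
from h import *
p=np.array([.5525,-.0975,.2749]);a=np.radians(3);ty=np.array([np.cos(a),np.sin(a),0])
X=[p+.047*ty,p-.047*ty]
print('side exp',((proj('side',X)-[220,60])*4).round(0).tolist(),'top exp',proj('top',X).round(1).tolist())
t=cv2.imread('pics/t7.png');crop(t,210,120,350,250,5,'t7c.png');print(((proj('top',X)-[210,120])*5).round(0).tolist())
E
```

```text
side exp [[129.0, 306.0], [265.0, 317.0]] top exp [[286.2, 170.4], [289.7, 208.6]]
[[381.0, 252.0], [398.0, 443.0]]
```

View pics/t7c.png

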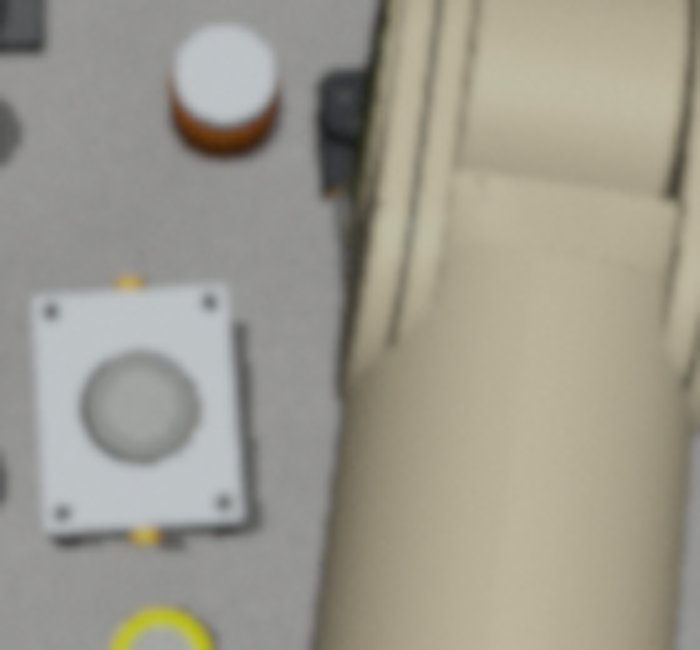

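Call:
{"method": "arm_command", "body": {"increments": [{"gripper":100,"dx":0,"dy":0,"dz":-0.004,"spin":0},{"gripper":100,"dx":0,"dy":0,"dz":0,"spin":0},{"gripper":100,"dx":0,"dy":0,"dz":0,"spin":0},{"gripper":100,"dx":0,"dy":0,"dz":0,"spin":0},{"gripper":100,"dx":0,"dy":0,"dz":0,"spin":0},{"gripper":100,"dx":0,"dy":0,"dz":0,"spin":0},{"gripper":100,"dx":0,"dy":0,"dz":0,"spin":0},{"gripper":100,"dx":0,"dy":0,"dz":0.004,"spin":0}]}}

```text
time: 23.85
ee_pos: [0.5474, 0.0297, 0.125]
eef_rot: [0.69, 0.724, 0.0, 0.0]
ft_force: [0.3, 0.2, 0.7]
width: 0.087
```

```bash
python3 st.py; python3 - <<'E'
from h import *
s=cams.camera('side')[:,:,::-1];crop(s,225,170,300,225,10,'s10c.png')
w=cams.camera('wrist')[:,:,::-1];cv2.imwrite('pics/w10.png',w)
E
```

```text
[0.5474 0.0297 0.125 ] 2.72 23.85 [0.27 0.15 0.7 ] [-0.111  0.082 -0.017] 0.087
pin est nest xy mm [-3.2 86. ] tip z 29.8
```

View pics/s10c.png

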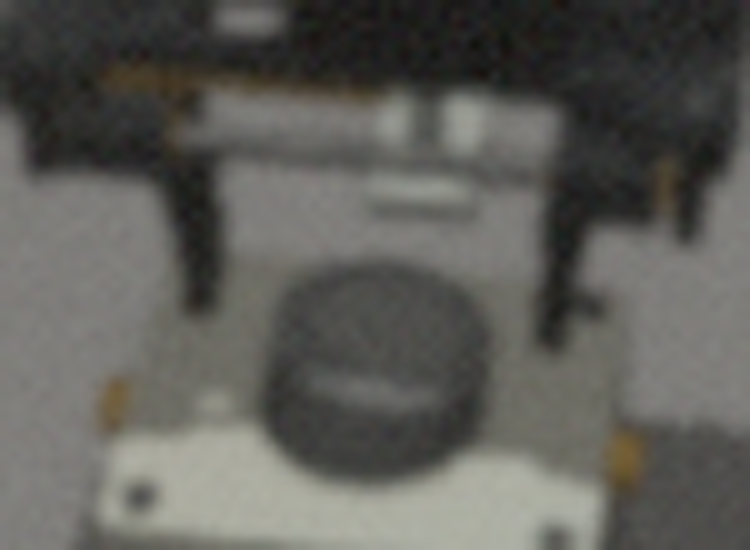

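View pics/w10.png

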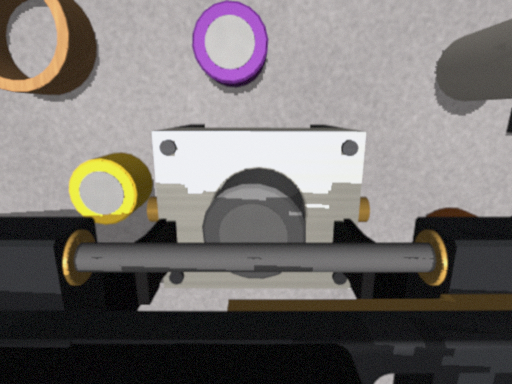

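```bash
python3 - <<'E'
from h import *
w=cv2.imread('pics/w10.png');c=w[200:320,90:420];c=np.clip(c.astype(float)*2.2+20,0,255).astype(np.uint8);cv2.imwrite('pics/w10c.png',cv2.resize(c,None,fx=2.4,fy=2.4,interpolation=cv2.INTER_CUBIC))
i=cams.camera_info('wrist');R,_=cv2.Rodrigues(i['rvec']);p,ph,s,M=pose();print('cam in tool',(M.T@(-R.T@i['tvec']-p)).round(4),'cam axes in tool',(M.T@R.T).round(3).tolist())
# side rays for tips
for uv in[(200,308),(548,345)]:
    u=((uv[0]+.5)/10-.5+225,(uv[1]+.5)/10-.5+170);c,d=ray('side',u)
    for z in(.125,.135,.145,.155): 
        X=c+d*(z-c[2])/d[2];print(uv,X.round(4),'tool',(M.T@(X-p)).round(4),'wrist px',proj('wrist',X,i).round(0))
E
```

```text
cam in tool [ 0.0678  0.001  -0.1968] cam axes in tool [[0.001, -0.969, -0.249], [1.0, 0.001, 0.0], [-0.0, -0.249, 0.969]]
(200, 308) [0.603  0.0069 0.125 ] tool [-0.0254  0.055  -0.0007] wrist px [[333. 252.]]
(200, 308) [0.6006 0.0165 0.135 ] tool [-0.0156  0.0531 -0.0107] wrist px [[335. 245.]]
(200, 308) [0.5982 0.0262 0.145 ] tool [-0.0058  0.0511 -0.0207] wrist px [[337. 237.]]
(200, 308) [0.5957 0.0359 0.155 ] tool [ 0.0039  0.0491 -0.0307] wrist px [[339. 228.]]
(548, 345) [0.5039 0.0028 0.125 ] tool [-0.0248 -0.0442 -0.0006] wrist px [[188. 251.]]
(548, 345) [0.5026 0.0125 0.135 ] tool [-0.015  -0.045  -0.0106] wrist px [[183. 244.]]
(548, 345) [0.5014 0.0222 0.145 ] tool [-0.0052 -0.0458 -0.0206] wrist px [[177. 236.]]
(548, 345) [0.5002 0.032  0.155 ] tool [ 0.0046 -0.0465 -0.0306] wrist px [[171. 227.]]
```

View pics/w10c.png

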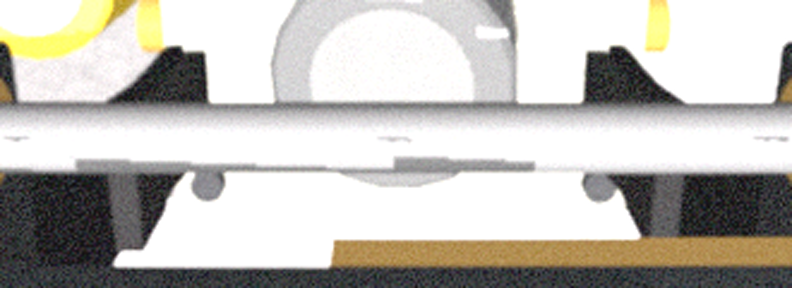

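Call:
{"method": "arm_command", "body": {"increments": [{"gripper":100,"dx":0,"dy":0.001,"dz":0.007,"spin":0},{"gripper":100,"dx":0,"dy":0,"dz":0.007,"spin":0},{"gripper":100,"dx":0,"dy":0,"dz":0.004,"spin":0},{"gripper":100,"dx":0,"dy":0,"dz":0.002,"spin":0},{"gripper":100,"dx":0,"dy":0,"dz":0.002,"spin":0},{"gripper":100,"dx":0,"dy":0,"dz":0.001,"spin":0},{"gripper":100,"dx":0,"dy":0,"dz":0.001,"spin":0},{"gripper":100,"dx":0,"dy":0,"dz":0,"spin":0}]}}

```text
time: 24.95
ee_pos: [0.5482, 0.0297, 0.1009]
eef_rot: [0.69, 0.724, 0.0, -0.0]
ft_force: [0.4, 0.0, -0.4]
width: 0.0869
```

```bash
python3 st.py; python3 - <<'E'
from h import *
s=cams.camera('side')[:,:,::-1];crop(s,225,170,300,225,10,'s11c.png')
E
```

```text
[0.5482 0.0297 0.1009] 2.72 24.95 [ 0.44  0.03 -0.41] [-0.091  0.089  0.019] 0.0869
pin est nest xy mm [-2.4 86. ] tip z 5.7
```

View pics/s11c.png

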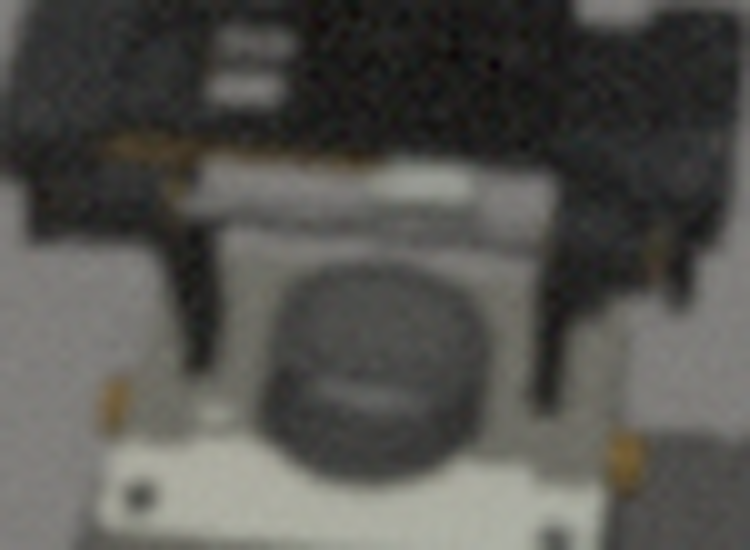

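Call:
{"method": "arm_command", "body": {"increments": [{"gripper":100,"dx":0,"dy":0,"dz":0.002,"spin":0},{"gripper":100,"dx":0,"dy":0,"dz":0.001,"spin":0},{"gripper":40,"dx":0,"dy":0,"dz":0,"spin":0},{"gripper":40,"dx":0,"dy":0,"dz":0,"spin":0},{"gripper":40,"dx":0,"dy":0,"dz":0,"spin":0},{"gripper":40,"dx":0,"dy":0,"dz":0,"spin":0},{"gripper":40,"dx":0,"dy":0,"dz":0,"spin":0},{"gripper":40,"dx":0,"dy":0,"dz":0,"spin":0}]}}

```text
time: 26.0
ee_pos: [0.5475, 0.0296, 0.0977]
eef_rot: [0.69, 0.724, -0.0, -0.0]
ft_force: [-5.3, -0.4, 2.8]
width: 0.0612
```

```bash
python3 st.py
```

```text
[0.5475 0.0296 0.0977] 2.72 26.0 [-5.34 -0.4   2.77] [-0.248  1.4    0.06 ] 0.0612
pin est nest xy mm [-3. 86.] tip z 2.5
```

Call:
{"method": "arm_command", "body": {"increments": [{"gripper":40,"dx":0,"dy":-0.0003,"dz":-0.003,"spin":0},{"gripper":40,"dx":0,"dy":0,"dz":-0.005,"spin":0},{"gripper":40,"dx":0,"dy":0,"dz":-0.006,"spin":0},{"gripper":40,"dx":0,"dy":0,"dz":-0.008,"spin":0},{"gripper":40,"dx":0,"dy":0,"dz":-0.01,"spin":0},{"gripper":40,"dx":0,"dy":0,"dz":-0.015,"spin":0},{"gripper":40,"dx":0,"dy":0,"dz":-0.02,"spin":0},{"gripper":40,"dx":0,"dy":0,"dz":0,"spin":0}]}}

```text
time: 27.0
ee_pos: [0.5492, 0.0298, 0.1671]
eef_rot: [0.69, 0.724, 0.002, 0.001]
ft_force: [0.8, 0.5, -1.3]
width: 0.0619
```

```bash
python3 st.py; python3 - <<'E'
from h import *
s=cams.camera('side')[:,:,::-1];crop(s,200,110,320,260,4,'s12c.png')
E
```

```text
[0.5492 0.0298 0.1671] 2.71 27.0 [ 0.8   0.48 -1.3 ] [-0.104  0.011 -0.085] 0.0619
pin est nest xy mm [-1.3 86.1] tip z 71.9
```

View pics/s12c.png

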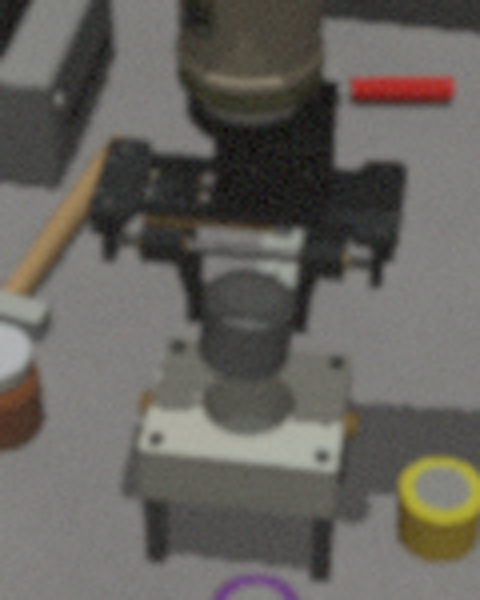

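```bash
python3 - <<'E'
from h import *
for n,uv,z in(('purple',(199,216),.05),('spray',(197,135),.17),('mug',(76,185),.09)): print(n,onz('top',uv,z).round(3))
s=cv2.imread('pics/side0.png');crop(s,200,275,310,360,6,'s0tray.png')
plan([(.517,.298,.13,10.8,8)])
E
```

```text
purple [0.517 0.144 0.05 ]
spray [0.728 0.135 0.17 ]
mug [0.61  0.496 0.09 ]
[{"dx": 0.0337, "dy": -0.0023, "dz": 0.0045, "spin": -1.0}, {"dx": 0.0337, "dy": -0.0018, "dz": 0.0045, "spin": -1.0}, {"dx": 0.0337, "dy": -0.0012, "dz": 0.0045, "spin": -1.0}, {"dx": 0.0338, "dy": -0.0006, "dz": 0.0045, "spin": -1.0}, {"dx": 0.0338, "dy": 0.0, "dz": 0.0044, "spin": -1.0}, {"dx": 0.0337, "dy": 0.0006, "dz": 0.0045, "spin": -1.0}, {"dx": 0.0337, "dy": 0.0012, "dz": 0.0044, "spin": -1.0}, {"dx": 0.0337, "dy": 0.0018, "dz": 0.0045, "spin": -1.1}]
end [0.517  0.2979 0.13  ] 10.8
```

View pics/s0tray.png

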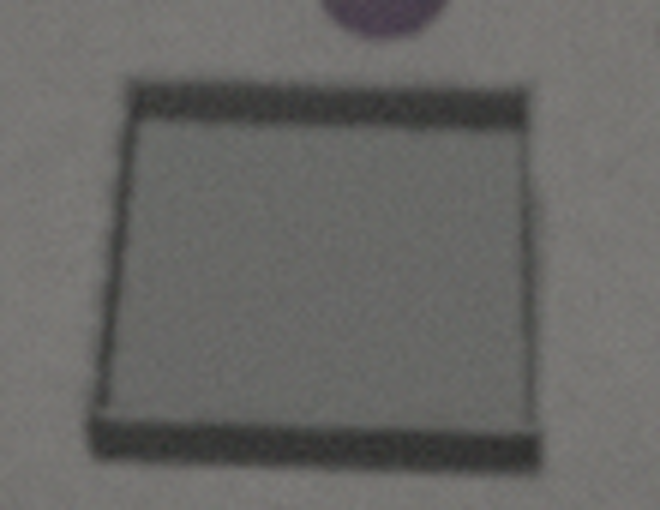

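Call:
{"method": "arm_command", "body": {"increments": [{"gripper":40,"dx":0.025,"dy":-0.0023,"dz":0,"spin":-1},{"gripper":40,"dx":0.035,"dy":-0.0018,"dz":0,"spin":-1},{"gripper":40,"dx":0.04,"dy":-0.0012,"dz":0.005,"spin":-1},{"gripper":40,"dx":0.04,"dy":-0.0006,"dz":0.005,"spin":-1},{"gripper":40,"dx":0.04,"dy":0,"dz":0.005,"spin":-1},{"gripper":40,"dx":0.04,"dy":0.0006,"dz":0.005,"spin":-1},{"gripper":40,"dx":0.03,"dy":0.0012,"dz":0.01,"spin":-1},{"gripper":40,"dx":0.02,"dy":0.0018,"dz":0.01,"spin":-1}]}}

```text
time: 28.05
ee_pos: [0.5159, 0.2999, 0.1237]
eef_rot: [0.637, 0.771, -0.0, -0.0]
ft_force: [-0.6, -0.0, -2.1]
width: 0.0613
```

Call:
{"method": "arm_command", "body": {"increments": [{"gripper":40,"dx":0,"dy":0,"dz":0.02,"spin":0},{"gripper":40,"dx":0,"dy":0,"dz":0.025,"spin":0},{"gripper":40,"dx":0,"dy":0,"dz":0.025,"spin":0},{"gripper":40,"dx":0,"dy":0,"dz":0.015,"spin":0},{"gripper":40,"dx":0,"dy":0,"dz":0,"spin":0},{"gripper":40,"dx":0,"dy":0,"dz":0,"spin":0},{"gripper":40,"dx":0,"dy":0,"dz":0,"spin":0},{"gripper":40,"dx":0,"dy":0,"dz":0,"spin":0}]}}

```text
time: 29.05
ee_pos: [0.5172, 0.2984, 0.0406]
eef_rot: [0.638, 0.77, 0.001, 0.0]
ft_force: [-0.0, -0.3, -1.4]
width: 0.0609
```

```bash
python3 st.py; python3 - <<'E'
from h import *
s=cams.camera('side')[:,:,::-1];crop(s,185,190,335,370,4,'s13c.png')
cv2.imwrite('pics/w13.png',cams.camera('wrist')[:,:,::-1])
E
```

```text
[0.5172 0.2984 0.0406] 10.72 29.05 [-0.   -0.33 -1.41] [-0.046  0.114 -0.01 ] 0.0609
pin est nest xy mm [-20.2 356. ] tip z -54.6
```

View pics/s13c.png

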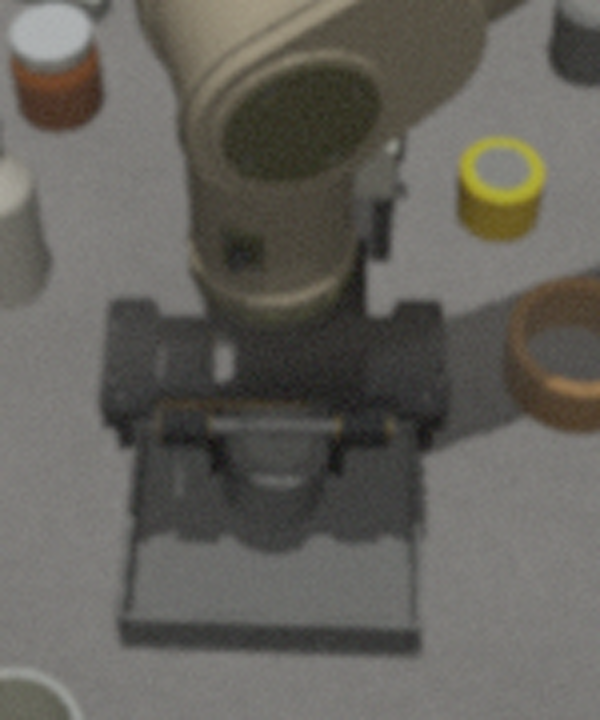

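View pics/w13.png

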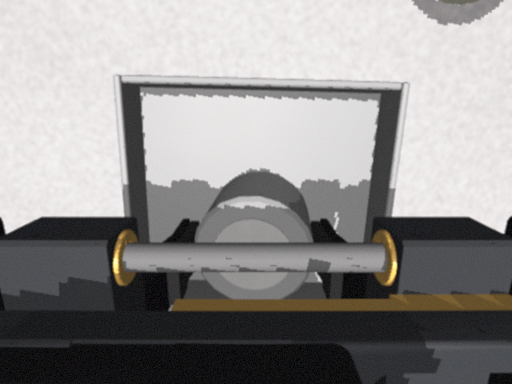

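Call:
{"method": "arm_command", "body": {"increments": [{"gripper":40,"dx":0,"dy":0,"dz":0.01,"spin":0},{"gripper":40,"dx":0,"dy":0,"dz":0.01,"spin":0},{"gripper":40,"dx":0,"dy":0,"dz":0.006,"spin":0},{"gripper":40,"dx":0,"dy":0,"dz":0.004,"spin":0},{"gripper":40,"dx":0,"dy":0,"dz":0.003,"spin":0},{"gripper":40,"dx":0,"dy":0,"dz":0,"spin":0},{"gripper":40,"dx":0,"dy":0,"dz":0,"spin":0},{"gripper":40,"dx":0,"dy":0,"dz":0,"spin":0}]}}

```text
time: 30.15
ee_pos: [0.517, 0.2982, 0.0072]
eef_rot: [0.638, 0.77, 0.0, 0.0]
ft_force: [-0.2, 0.1, -1.2]
width: 0.0615
```

```bash
python3 st.py
```

```text
[0.517  0.2982 0.0072] 10.72 30.15 [-0.15  0.08 -1.15] [-0.063  0.025 -0.018] 0.0615
pin est nest xy mm [-20.4 355.8] tip z -88.0
```

Call:
{"method": "arm_command", "body": {"increments": [{"gripper":40,"dx":0,"dy":0,"dz":0.001,"spin":0},{"gripper":40,"dx":0,"dy":0,"dz":0.001,"spin":0},{"gripper":40,"dx":0,"dy":0,"dz":0,"spin":0},{"gripper":40,"dx":0,"dy":0,"dz":0,"spin":0},{"gripper":40,"dx":0,"dy":0,"dz":0,"spin":0},{"gripper":40,"dx":0,"dy":0,"dz":0,"spin":0},{"gripper":40,"dx":0,"dy":0,"dz":0,"spin":0},{"gripper":40,"dx":0,"dy":0,"dz":0,"spin":0}]}}

```text
time: 31.15
ee_pos: [0.5169, 0.2982, 0.005]
eef_rot: [0.638, 0.77, 0.0, -0.0]
ft_force: [0.6, -0.3, -0.9]
width: 0.0615
```

```bash
python3 st.py
```

```text
[0.5169 0.2982 0.005 ] 10.71 31.15 [ 0.58 -0.31 -0.85] [-0.026  0.008  0.028] 0.0615
pin est nest xy mm [-20.6 355.7] tip z -90.2
```

Call:
{"method": "arm_command", "body": {"increments": [{"gripper":40,"dx":0,"dy":0,"dz":0.001,"spin":0},{"gripper":40,"dx":0,"dy":0,"dz":0.0005,"spin":0},{"gripper":40,"dx":0,"dy":0,"dz":0,"spin":0},{"gripper":40,"dx":0,"dy":0,"dz":0,"spin":0},{"gripper":40,"dx":0,"dy":0,"dz":0,"spin":0},{"gripper":40,"dx":0,"dy":0,"dz":0,"spin":0},{"gripper":40,"dx":0,"dy":0,"dz":0,"spin":0},{"gripper":40,"dx":0,"dy":0,"dz":0,"spin":0}]}}

```text
time: 32.15
ee_pos: [0.5168, 0.2989, 0.0044]
eef_rot: [0.638, 0.77, 0.001, -0.0]
ft_force: [-2.8, 0.4, 8.7]
width: 0.0615
```

Call:
{"method": "arm_command", "body": {"increments": [{"gripper":40,"dx":0,"dy":0,"dz":0.001,"spin":0},{"gripper":40,"dx":0,"dy":0,"dz":0,"spin":0},{"gripper":40,"dx":0,"dy":0,"dz":0,"spin":0},{"gripper":40,"dx":0,"dy":0,"dz":0,"spin":0},{"gripper":40,"dx":0,"dy":0,"dz":0,"spin":0},{"gripper":40,"dx":0,"dy":0,"dz":0,"spin":0},{"gripper":40,"dx":0,"dy":0,"dz":0,"spin":0},{"gripper":40,"dx":0,"dy":0,"dz":0,"spin":0}]}}

```text
time: 33.15
ee_pos: [0.5168, 0.2995, 0.0042]
eef_rot: [0.638, 0.77, 0.001, -0.001]
ft_force: [-5.2, 0.1, 14.7]
width: 0.0612
```

Call:
{"method": "arm_command", "body": {"increments": [{"gripper":40,"dx":0,"dy":0,"dz":-0.0012,"spin":0},{"gripper":40,"dx":0,"dy":0,"dz":0,"spin":0},{"gripper":100,"dx":0,"dy":0,"dz":0,"spin":0},{"gripper":100,"dx":0,"dy":0,"dz":0,"spin":0},{"gripper":100,"dx":0,"dy":0,"dz":0,"spin":0},{"gripper":100,"dx":0,"dy":0,"dz":0,"spin":0},{"gripper":100,"dx":0,"dy":0,"dz":0,"spin":0},{"gripper":100,"dx":0,"dy":0,"dz":0,"spin":0}]}}

```text
time: 34.15
ee_pos: [0.5168, 0.2981, 0.0036]
eef_rot: [0.638, 0.77, 0.0, -0.0]
ft_force: [0.6, -0.3, -0.4]
width: 0.0871
```

```bash
python3 st.py; python3 - <<'E'
from h import *
cv2.imwrite('pics/w14.png',cams.camera('wrist')[:,:,::-1])
E
```

```text
[0.5168 0.2981 0.0036] 10.71 34.15 [ 0.62 -0.32 -0.37] [-0.067  0.077 -0.014] 0.0871
pin est nest xy mm [-20.6 355.7] tip z -91.6
```

View pics/w14.png

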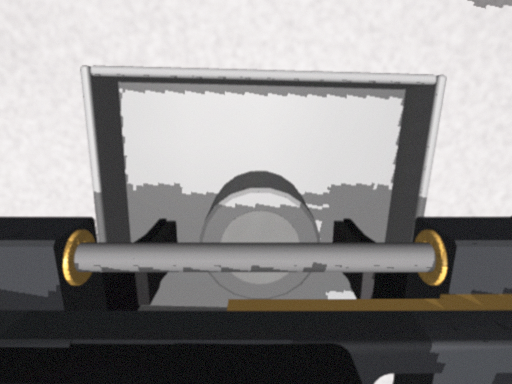

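Released; the plug stands in the tray, clear of both fingers. I raise straight up and move off for a final check.

Call:
{"method": "arm_command", "body": {"increments": [{"gripper":100,"dx":0,"dy":0,"dz":-0.01,"spin":0},{"gripper":100,"dx":0,"dy":0,"dz":-0.03,"spin":0},{"gripper":100,"dx":0,"dy":0,"dz":-0.04,"spin":0},{"gripper":100,"dx":0,"dy":0,"dz":-0.05,"spin":0},{"gripper":100,"dx":0,"dy":0,"dz":-0.05,"spin":0},{"gripper":100,"dx":-0.02,"dy":-0.02,"dz":-0.05,"spin":0},{"gripper":100,"dx":-0.03,"dy":-0.03,"dz":-0.04,"spin":0},{"gripper":100,"dx":0,"dy":0,"dz":0,"spin":0}]}}

```text
time: 35.2
ee_pos: [0.4781, 0.2378, 0.2787]
eef_rot: [0.639, 0.769, 0.004, 0.001]
ft_force: [0.0, 0.8, -0.5]
width: 0.0869
```

```bash
python3 st.py; python3 - <<'E'
from h import *
s=cams.camera('side')[:,:,::-1];cv2.imwrite('pics/s15.png',s)
cv2.imwrite('pics/t15.png',cams.camera('top')[:,:,::-1])
cv2.imwrite('pics/w15.png',cams.camera('wrist')[:,:,::-1])
E
```

```text
[0.4781 0.2378 0.2787] 10.54 35.2 [ 0.04  0.85 -0.53] [-0.097  0.01  -0.044] 0.0869
pin est nest xy mm [-62.3 297.4] tip z 183.5
```

View pics/s15.png

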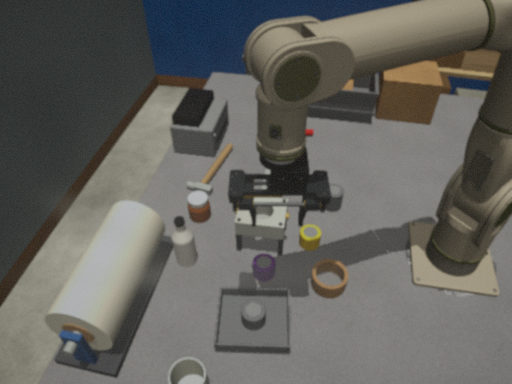

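View pics/t15.png

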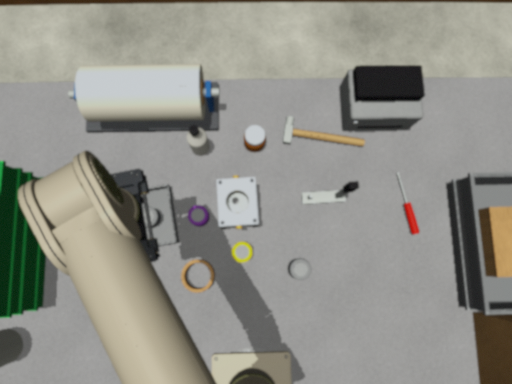

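View pics/w15.png

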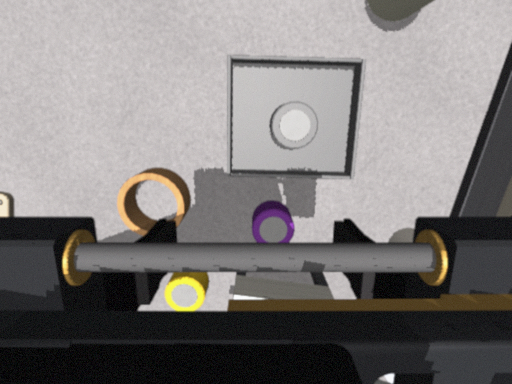

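Call:
{"method": "arm_command", "body": {"increments": [{"gripper":100,"dx":0,"dy":0,"dz":0,"spin":0},{"gripper":100,"dx":0,"dy":0,"dz":0,"spin":0},{"gripper":100,"dx":0,"dy":0,"dz":0,"spin":0},{"gripper":100,"dx":0,"dy":0,"dz":0,"spin":0},{"gripper":100,"dx":0,"dy":0,"dz":0,"spin":0},{"gripper":100,"dx":0,"dy":0,"dz":0,"spin":0},{"gripper":100,"dx":0,"dy":0,"dz":0,"spin":0},{"gripper":100,"dx":0,"dy":0,"dz":0,"spin":0}]}}

```text
time: 36.35
ee_pos: [0.477, 0.2397, 0.2737]
eef_rot: [0.638, 0.77, 0.0, -0.0]
ft_force: [-0.3, -0.7, -0.2]
width: 0.0868
```

```bash
python3 - <<'E'
from bench import job
print(job.close_job())
E
```

```text
the job is handed in; nothing more can be done
None
```

The job is done and handed in at about 36 s of the 72 s allowed.

- **Pushing the plug:** I felt for the access hole under the nest and found it on the third probe, about 56° to the nest's +x side of its +y direction. I pushed the plug up about 25–28 mm, until the foot came against the plate (about 26 N on the wrist sensor).
- **Pusher:** It is standing upright on the bench again, its foot more than 10 cm from the nest.
- **Plug:** I lowered it onto the tray floor until it touched (15 N), eased off, then let go.

**Last checks:** The final side, top and wrist pictures show the plug upright inside the tray, the nest empty with its access hole visible, and the pusher standing. By eye, the bystanders I could see are where they were. The arm partly hid the mug and the screwdriver in some views. The robot was touching nothing, with wrist force near zero.

**What failed or disagreed:**
- **First grasp:** My first grasp of the plug closed on air. The pictures put the real finger ends about 33 mm above the reported TCP, although it is described as the very end of the fingers. I opened, went about 27 mm lower and gripped it properly.
- **Camera positions:** The cameras disagreed by 2–6 mm on the positions of the nest and the pusher.

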